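# Refill the lidded ferrule box at the riveting bench

### The job

Pour all eight brass ferrules from the red scoop into the green parts box, then stand the empty scoop upright on the bench again and shut the box's yellow lid fully down, flat on the rim. Press the lid home gently, without forcing it or banging the box, and leave the tape, bottle, pliers and hammer where they are.

Things in the scene. Friction and masses are not known exactly. Their poses are not given: they have to be found in the camera images.
- hopper: green steel parts box, fixed to the bench, open at the top, 170 x 170 mm outside, 100 mm tall, walls and floor 5 mm. Origin: centre of its underside on the bench; z up. The lid is hinged along the rim on its +x side, which faces the robot's left, roughly.
- hopper_in (a point): centre of the parts box's inner floor, 5 mm above the bench (same axes as the box)
- lid (a joint): opening angle of the yellow lid, rad: 0 = fully shut and flat on the rim, 1.57 = upright, 1.95 = as far back as it goes. The hinge has friction of about 0.5 N m: the lid stays where it is left.
- lid_hinge (a point): middle of the lid's hinge line, 100.5 mm above the bench, on the box's +x rim; axes turn with the lid, y lies along the hinge. The lid is a 172 x 172 mm plate 6 mm thick that runs from here towards -x of these axes (shut: over the box), outer face at +z 6 mm.
- lid_tab (a point): centre of the outer face of the black tab (70 mm wide, 24 mm long, 6 mm thick) in the middle of the lid's free edge, 182 mm from the hinge line; when the lid is shut it overhangs the box's front wall by 9 to 24 mm. z: outward normal of the lid.
- cup: red plastic scoop cup, about 130 g empty, base 64 mm and rim 92 mm across, 66 mm tall, wall 4 mm, inner floor 5 mm up, with a straight round black handle 16 mm thick that sticks out level along the cup's -x from 45 to 155 mm from the cup's axis, its centreline 50 mm above the bench. Origin: centre of the cup's underside; z up through the mouth.
- cup_grip (a point): a point on the centreline of the scoop's handle, 97 mm from the cup's axis and 50 mm above its underside
- cup_rim (a point): centre of the scoop's mouth, 66 mm above its underside
- ferrule0: brass ferrule, a chunky cylinder 20 mm across and 18 mm long, about 18 g, starts in the red scoop; origin: centre of one end face, z along its axis
- ferrule1: brass ferrule, a chunky cylinder 20 mm across and 18 mm long, about 18 g, starts in the red scoop; origin: centre of one end face, z along its axis
- ferrule2: brass ferrule, a chunky cylinder 20 mm across and 18 mm long, about 18 g, starts in the red scoop; origin: centre of one end face, z along its axis
- ferrule3: brass ferrule, a chunky cylinder 20 mm across and 18 mm long, about 18 g, starts in the red scoop; origin: centre of one end face, z along its axis
- ferrule4: brass ferrule, a chunky cylinder 20 mm across and 18 mm long, about 18 g, starts in the red scoop; origin: centre of one end face, z along its axis
- ferrule5: brass ferrule, a chunky cylinder 20 mm across and 18 mm long, about 18 g, starts in the red scoop; origin: centre of one end face, z along its axis
- ferrule6: brass ferrule, a chunky cylinder 20 mm across and 18 mm long, about 18 g, starts in the red scoop; origin: centre of one end face, z along its axis
- ferrule7: brass ferrule, a chunky cylinder 20 mm across and 18 mm long, about 18 g, starts in the red scoop; origin: centre of one end face, z along its axis
- tape: roll of pale tape lying flat, 96 mm across, 40 mm tall; bystander, origin: centre of its underside
- water: clear water bottle, 66 mm across, 200 mm tall; bystander, origin: centre of its underside
- pliers: pliers with blue handles lying on the bench, about 150 mm long; bystander, origin: on the bench under the middle of its length
- mallet: hammer lying on the bench; bystander, origin: on the bench under its middle

How it is judged:
By the outcome, as a careful person would: the job done as asked, in the order asked, and still so for the second after the job is handed in, with the robot touching nothing.
It also fails if it takes over 72 s, if anything falls off the work surface, if the arm or the gripper's body presses on something with over 40 N, if the wrist force passes 120 N, or if a joint passes its speed limit or range.

### The arm

A 6-joint arm with a two-finger parallel gripper is mounted at the origin on the work surface. World frame = base frame: x ahead of the robot, y to its left, z up, the work surface at z = 0. Lengths are in mm, angles in rad, forces in N, time in s.
With the tool pointing down it reaches from about 275 to 825 mm from the base axis. Payload 5.2 kg.
Tool frame: the origin (TCP) lies on the centre line of the jaws, within the pads' length; the fingertips stand 19 mm ahead of it and the grasp point (between the pads) is the TCP; z points along the fingers, y is the line along which they close (so a half turn about z gives the same grasp; the last joint's range is limited). The gripper opens to 93 mm and grips with 3 to 60 N. Pads are 15 mm wide; open, the fingers measure 128 mm over their backs; the gripper's body (75 mm by 188 mm) begins 65 mm behind the grasp point.
Start: joints at [-1.494, 0.259, 1.535, -0, 1.348, -0.203], TCP at [151.911, -528.609, 204.053] pointing down, gripper open.
Joint ranges: [-3.14, 3.14], [-0.91, 2.08], [0.19, 2.58], [-1.22, 4.36], [0.22, 2.71], [-3.12, 3.12]. Speed limits (rad/s): [2.57, 2.57, 3.14, 3.14, 3.14, 3.14].

### API

Orientations are given as a unit quaternion [w, x, y, z].
In Python, from rig import bot, capture gives the robot as it stands.
- The arm moves only by the tool move_arm, never from a script. Its argument "motion" is a list of rows, each an object with "travel": the shift along the tool's x, y, z in m, a list of three; "spin": the turn about the tool's z in degrees. In form: [{"travel": [dx, dy, dz], "spin": spin}, ...]. A call has 1 to 12 rows; each row shifts and turns the commanded pose from where the row before left it, along the tool's axes as they then stand; what a row does not reach is not made up. A row lasts 1/8 s, in which the tool goes at most 62.5 mm and 10.7 degrees, less where a joint would pass 70% of its speed; a pose out of reach is approached as far as the arm can. A call with a gripper value outside its range is refused whole. "gripper" is the opening, from 0 (shut) to 1 (fully open), set as the call begins (left out, the last holds). The fingers move at their own pace and stop on an object; "squeeze" is the grip in N (left out, the last holds). Time passes only in rows, so rows that do not move let the fingers close. It gives the time, the measured TCP pose, the force, the opening and the grip force at its end, in the units of the state.
- bot.get_obs(): the state, without advancing time (a new reading comes with each control period).
- capture(name): name is "scene" or "top" or "wrist"; returns a dict with "color" (420x560x3 uint8, blue, green, red), "fx", "fy", "cx", "cy" (pixels), "rvec" (rotation vector, rad) and "tvec" (3), from world to camera coordinates, as OpenCV has them. Camera axes: x right, y down, z forward; pixel columns grow to the right and rows downward; lengths in mm; the calibration is good to about 2 mm. A picture is of the moment at which its call begins. There is no depth.
- bot.sign_off(): hands the job in; it is judged then, once.
The state is a dict: "clock": time; "q": joint angles; "joint_velocities": joint speeds; "effort": joint torques, N m; "position": TCP position; "tool_rot": TCP orientation; "contact_force": force on the tool from outside, world axes, zero at the start; "wrist_torque": the same for the moment, N m; "gripper_width": finger opening in mm; "grasp_force": force on a finger pad.
Only numpy, scipy, OpenCV 4.12 (cv2) and the standard library are available. Lean on these libraries where they do the work, as an engineer would, in place of code of your own. Each camera call takes 0.05 s, during which the arm holds its last target. There are 200 camera calls.

## Working session

There is one attempt and no reset: what is moved stays moved. The work goes in short steps, Python scripts to look and compute and a tool call to move; the robot and the scene stay as the last step left them, time stands still between calls to the robot, and variables do not carry over. Pictures are saved under pics/ and viewed, at most 10 in all, crops included, and the job is handed in when it is done.

Besides the shell and the picture viewer there is one more tool, called after "Emit:" in YAML: its name, and indented under it one key for each argument. move_arm: Moves the arm, as the interface text tells. Its arguments: {"type":"object","properties":{"motion":{"type":"array"},"gripper":{"type":"number"},"squeeze":{"type":"number"}},"required":["motion"]}

```bash
mkdir -p pics
python3 - <<'E'
from rig import bot,capture
import cv2,numpy as np
a=capture("scene");b=capture("top")
for n,c in(("scene",a),("top",b)):
    cv2.imwrite(f"pics/{n}0.png",c["color"]); print(n,c["fx"],c["fy"],c["cx"],c["cy"],c["rvec"],c["tvec"])
o=bot.get_obs();print(o)
E
```

```text
scene 517.5819789527793 517.5819789527793 276.4886057953838 200.84852295915434 [ 1.46520749  2.32145742 -0.70254732] [ 272.21683738 -395.60623323 1681.92635966]
top 432.37144571414046 432.37144571414046 275.8213760510694 210.6119584217049 [ 2.12841499 -2.08480136  0.23154212] [-34.62986809 633.82125597 861.12167358]
{'clock': 0.1, 'q': array([-1.49379822e+00,  2.59277405e-01,  1.53593271e+00, -2.80520502e-05,
        1.34802945e+00, -2.02809167e-01]), 'joint_velocities': array([ 0.00081119, -0.00282765, -0.00381697, -0.0001066 , -0.0001668 ,
        0.0014125 ]), 'effort': array([ 1.08590688e-03, -4.38212478e+01, -2.84645480e+01,  7.18717184e-02,
        3.61290271e-02, -4.95167308e-05]), 'position': array([ 151.86123415, -528.08944735,  203.31338393]), 'tool_rot': array([-8.22683225e-04,  9.90228669e-01,  1.39450728e-01,  3.81157041e-05]), 'contact_force': array([-0.09161039, -0.28219268, -0.37596574]), 'wrist_torque': array([-0.00164886,  0.02447118, -0.0136046 ]), 'grasp_force': 0.0, 'gripper_width': 93.33816042083937}
```

View pics/scene0.png

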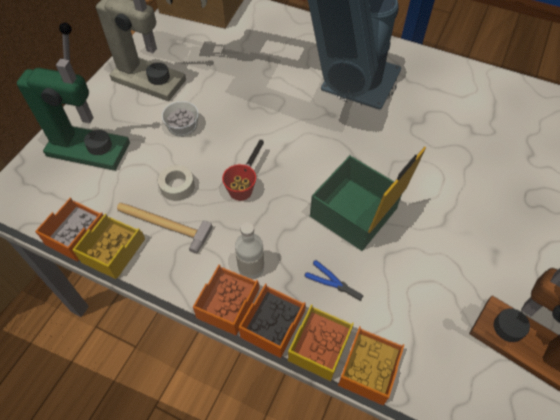

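View pics/top0.png

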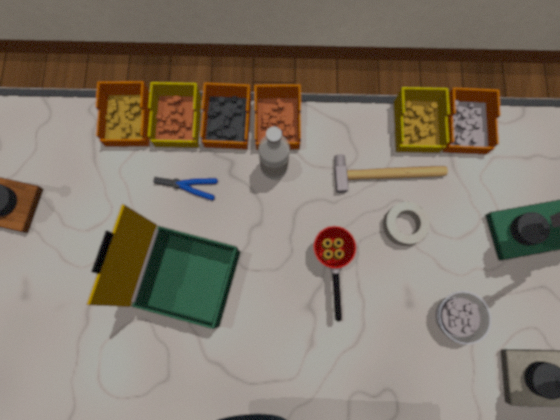

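The scene view shows the robot at the top. In the top view the cup mouth is at about (335,247) with the handle running to (338,318). The box interior is centred at about (187,277), with its lid open to the left and the tab at (103,252). I'll enlarge both to get better readings.

```bash
cat > h.py <<'E'
import numpy as np,cv2
from rig import bot,capture
from scipy.spatial.transform import Rotation as R
def K(c): return np.array([[c["fx"],0,c["cx"]],[0,c["fy"],c["cy"]],[0,0,1.]])
def ray(c,uv,z):
    M=cv2.Rodrigues(np.array(c["rvec"],float))[0];t=np.array(c["tvec"],float).ravel()
    d=M.T@np.linalg.inv(K(c))@[uv[0],uv[1],1];o=-M.T@t
    return o+d*(z-o[2])/d[2]
def proj(c,P): return cv2.projectPoints(np.array(P,float).reshape(-1,3),np.array(c["rvec"],float),np.array(c["tvec"],float),K(c),None)[0][:,0]
def pose():
    o=bot.get_obs();q=o["tool_rot"];return o,R.from_quat([q[1],q[2],q[3],q[0]]).as_matrix()
E
python3 - <<'E'
import cv2,numpy as np
t=cv2.imread("pics/top0.png")
a=cv2.resize(t[200:335,85:245],None,fx=2.9*1,fy=2.9,interpolation=cv2.INTER_CUBIC)
b=cv2.resize(t[215:330,305:370],None,fx=5,fy=5,interpolation=cv2.INTER_CUBIC)
print(a.shape,b.shape)
im=np.zeros((580,800,3),np.uint8);im[:a.shape[0],:a.shape[1]]=a;im[:575,470:795]=b
cv2.imwrite("pics/crop0.png",im)
E
```

```text
(392, 464, 3) (575, 325, 3)
```

View pics/crop0.png

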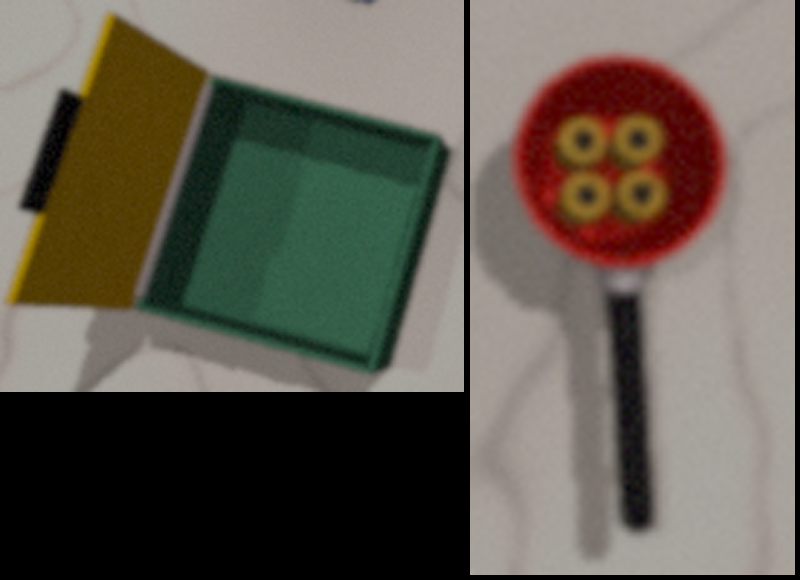

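The crop shows the box rim corners at crop (210,75), (445,143), (378,370) and (138,305). The lid's free edge runs from (108,15) to (12,300). The cup mouth is centred at (619,161) and the handle runs from (622,295) to (637,527).

Run:
```python
from h import *
c=capture("top");s=capture("scene")
A=lambda u,v:(85+u/2.9,200+v/2.9)
B=lambda u,v:(305+(u-470)/5,215+v/5)
cs=[ray(c,A(*p),100)[:2] for p in((210,75),(445,143),(378,370),(138,305))]
print("corners",np.round(cs,1),"ctr",np.mean(cs,0),[np.linalg.norm(cs[i]-cs[i-1]) for i in range(4)])
d=(cs[0]+cs[3]-cs[1]-cs[2]);print("box yaw",np.degrees(np.arctan2(d[1],d[0])))
d=(cs[0]-cs[3]);print("hinge dir",np.degrees(np.arctan2(d[1],d[0])))
r=ray(c,B(619,161),66);h0=ray(c,B(622,295),50);h1=ray(c,B(637,524),50)
print("cup",r,"R",np.linalg.norm(ray(c,B(725,161),66)-r),h0,h1,np.linalg.norm((h1-r)[:2]))
d=r-h1;y=np.degrees(np.arctan2(d[1],d[0]));print("cup yaw",y)
# lid angle fit from free-edge inner/outer corners
w=np.radians(np.degrees(np.arctan2((cs[0]-cs[3])[1],(cs[0]-cs[3])[0])))
for th in np.arange(1.5,1.96,.05):
    ctr=np.mean(cs,0);yaw=np.arctan2(*(cs[0]+cs[3]-cs[1]-cs[2])[::-1])
    ex=np.array([np.cos(yaw),np.sin(yaw)]);ey=np.array([-ex[1],ex[0]])
    P=[[*(ctr+ex*(85-172*np.cos(th))+ey*k),100.5+172*np.sin(th)] for k in(86,-86)]
    print(round(th,2),np.round(proj(c,P),1).tolist(), A(108,15),A(12,300))
# scene check
print(proj(s,[[*r[:2],66],[*np.mean(cs,0),5]]))
print("water",ray(c,(273,140),200),"tape",ray(c,(406,224),40),"hammer head",ray(c,(341,173),20),ray(c,(445,171),20))
```

```text
corners [[590.3 221.9]
 [545.2  53. ]
 [390.2  92.3]
 [429.8 258.3]] ctr [488.87550289 156.35651834] [np.float64(164.59619961861287), np.float64(174.78444536345452), np.float64(159.92488370896396), np.float64(170.70155073289095)]
box yaw 75.8200753235418
hinge dir -12.792540227179158
cup [ 558.30880184 -148.20310134   66.        ] R 45.00023522193694 [ 503.11882109 -151.15884521   50.        ] [ 408.5873013  -156.51385944   50.        ] 149.95198038920884
cup yaw 3.177120270046951
1.5 [[104.0, 309.2], [139.8, 207.5]] (122.24137931034483, 205.17241379310346) (89.13793103448276, 303.44827586206895)
1.55 [[98.8, 307.7], [134.8, 206.1]] (122.24137931034483, 205.17241379310346) (89.13793103448276, 303.44827586206895)
1.6 [[93.7, 306.2], [130.0, 204.8]] (122.24137931034483, 205.17241379310346) (89.13793103448276, 303.44827586206895)
1.65 [[88.8, 304.8], [125.2, 203.5]] (122.24137931034483, 205.17241379310346) (89.13793103448276, 303.44827586206895)
1.7 [[84.0, 303.3], [120.6, 202.3]] (122.24137931034483, 205.17241379310346) (89.13793103448276, 303.44827586206895)
1.75 [[79.3, 301.9], [116.1, 201.2]] (122.24137931034483, 205.17241379310346) (89.13793103448276, 303.44827586206895)
1.8 [[74.9, 300.5], [111.8, 200.2]] (122.24137931034483, 205.17241379310346) (89.13793103448276, 303.44827586206895)
1.85 [[70.6, 299.1], [107.6, 199.2]] (122.24137931034483, 205.17241379310346) (89.13793103448276, 303.44827586206895)
1.9 [[66.6, 297.8], [103.6, 198.3]] (122.24137931034483, 205.17241379310346) (89.13793103448276, 303.44827586206895)
1.95 [[62.8, 296.5], [99.8, 197.5]] (122.24137931034483, 205.17241379310346) (89.13793103448276, 303.44827586206895)
[[238.27649209 176.45710988]
 [351.61736565 210.21744813]]
water [743.60417534 -13.46276193 200.        ] tape [ 616.68665371 -309.5570655    40.        ] hammer head [ 737.67692005 -170.47144879   20.        ] [ 747.67842414 -411.79405166   20.        ]
```

Measurements check out: cup R is 45 (46 expected), handle tip at 150 (155 expected), box sides about 170, lid at about 1.66 rad. The tool always stays vertical. So I plan to grip the handle hard near 98 mm, carry the scoop over the box, then loosen the grip so it pivots down between the pads and pours.

```bash
cat >> h.py <<'E'
def go(x,y,z,yaw=None):
    o,M=pose();d=M.T@(np.array([x,y,z])-o["position"])/1000
    cy=np.degrees(np.arctan2(M[1,0],M[0,0]))
    print("t",o["clock"],"pos",np.round(o["position"],1),"yaw",round(cy,2),"travel m",np.round(d,4),"|",round(np.linalg.norm(d),3),"spin",None if yaw is None else round(cy-yaw,1))
E
python3 -c "
from h import *
go(460.4,-153.7,150,3.2)"
```

```text
t 0.2 pos [ 151.9 -528.3  203.5] yaw 16.03 travel m [ 0.3999 -0.2747  0.0539] | 0.488 spin 12.8
```

Emit:
move_arm:
  motion:
    - {"travel":[0.04,-0.0275,0.0054],"spin":0}
    - {"travel":[0.04,-0.0275,0.0054],"spin":0}
    - {"travel":[0.04,-0.0275,0.0054],"spin":0}
    - {"travel":[0.04,-0.0275,0.0054],"spin":0}
    - {"travel":[0.04,-0.0275,0.0054],"spin":0}
    - {"travel":[0.04,-0.0275,0.0054],"spin":0}
    - {"travel":[0.04,-0.0275,0.0054],"spin":0}
    - {"travel":[0.04,-0.0275,0.0054],"spin":0}
    - {"travel":[0.04,-0.0275,0.0054],"spin":0}
    - {"travel":[0.04,-0.0275,0.0054],"spin":0}
    - {"travel":[0,0,0],"spin":6.4}
    - {"travel":[0,0,0],"spin":6.4}
  gripper: 0.6

```text
clock: 1.7
position: [460.6, -152.8, 149.7]
tool_rot: [-0.0, 1.0, 0.027, -0.0]
contact_force: [0.4, -0.1, 0.3]
gripper_width: 55.8
grasp_force: 0.0
```

```bash
python3 -c "
from h import *
go(460.4,-153.7,50,3.2)
c=capture('wrist');cv2.imwrite('pics/w1.png',c['color'])
print(proj(c,[[460.4,-153.7,50],[558.3,-148.2,66],[403.5,-157,50]]))"
```

```text
t 1.7 pos [ 460.6 -152.8  149.7] yaw 3.15 travel m [-0.0002  0.0009  0.0997] | 0.1 spin -0.1
[[274.47654193 212.24309944]
 [274.40684373  78.46362827]
 [274.6426822  278.12729725]]
```

View pics/w1.png

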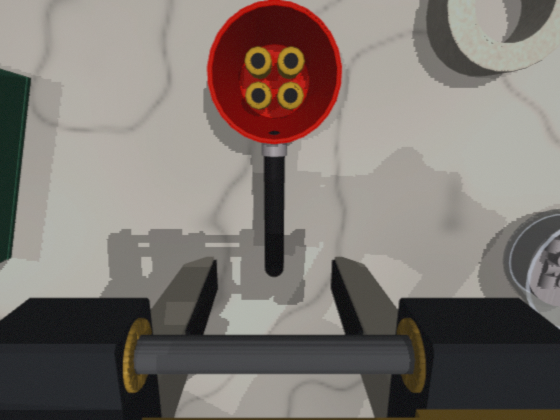

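The wrist view shows the scoop straight ahead, with the mouth at (274,70) and the handle tip at (274,276). That is aligned and about 3 mm farther ahead than estimated. Next I'll descend, grip hard and lift slightly.

Emit:
move_arm:
  motion:
    - {"travel":[0.001,0.0005,0.03],"spin":0}
    - {"travel":[0.001,0,0.03],"spin":0}
    - {"travel":[0.001,0,0.025],"spin":0}
    - {"travel":[0,0,0.015],"spin":0}
    - {"travel":[0,0,0],"spin":0}

```text
clock: 2.38
position: [462.7, -153.9, 49.3]
tool_rot: [-0.001, 1.0, 0.028, -0.001]
contact_force: [-0.0, 0.3, -0.5]
gripper_width: 55.9
grasp_force: 0.0
```

Emit:
move_arm:
  motion:
    - {"travel":[0,0,0],"spin":0}
    - {"travel":[0,0,0],"spin":0}
    - {"travel":[0,0,0],"spin":0}
    - {"travel":[0,0,0],"spin":0}
    - {"travel":[0,0,0],"spin":0}
    - {"travel":[0,0,0],"spin":0}
  gripper: 0
  squeeze: 60

```text
clock: 3.12
position: [463.4, -154.1, 50.1]
tool_rot: [-0.0, 1.0, 0.028, -0.0]
contact_force: [-0.5, -0.5, -0.2]
gripper_width: 1.7
grasp_force: 0.0
```

Emit:
move_arm:
  motion:
    - {"travel":[0,0,-0.005],"spin":0}
    - {"travel":[0,0,-0.01],"spin":0}
    - {"travel":[0,0,-0.015],"spin":0}
    - {"travel":[0,0,-0.015],"spin":0}
    - {"travel":[0,0,0],"spin":0}

```text
clock: 3.75
position: [464.6, -154.9, 96.9]
tool_rot: [0.001, 1.0, 0.028, 0.002]
contact_force: [-0.2, 0.2, 0.3]
gripper_width: 0.2
grasp_force: 0.0
```

```bash
python3 -c "
from h import *
c=capture('wrist');s=capture('scene');o,M=pose();print(o['position'],o['wrist_torque'],o['contact_force'])
im=cv2.resize(s['color'][120:220,190:310],(504,420));cv2.imwrite('pics/g1.png',np.hstack([im,cv2.resize(c['color'],(296,222))[:222].copy() if 0 else np.vstack([cv2.resize(c['color'],(296,222)),np.zeros((198,296,3),np.uint8)])]))"
```

```text
[ 463.50011858 -154.20376888   95.36070187] [0.06669679 0.05048115 0.01439722] [ 1.06000108 -0.17171587 -0.76851037]
```

View pics/g1.png

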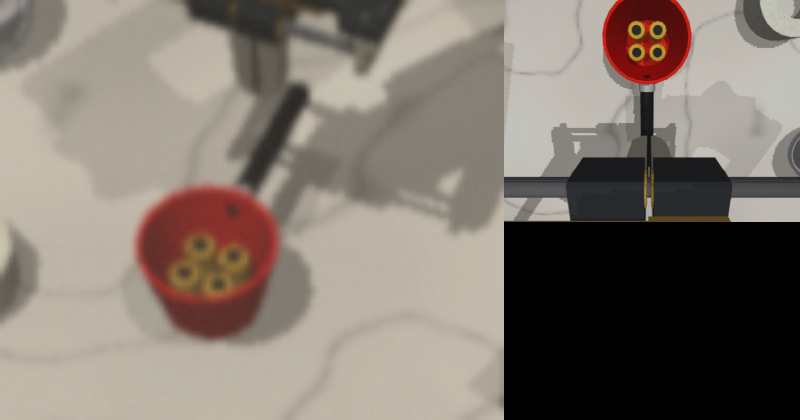

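The fingers closed on nothing. The handle tip still sits ahead of them at crop (300,92), scene pixel (261,142). I'll compare projections to find the discrepancy.

```bash
python3 -c "
from h import *
s=capture('scene');t=capture('top');w=capture('wrist');o,M=pose();p=o['position']
for n,c in(('s',s),('t',t),('w',w)):
  print(n,np.round(proj(c,[p,p+19*M[:,2],[465,-153.5,50],[403.5,-157,50],[560,-148,66]]),1).tolist())
print(ray(s,(261.4,141.9),50),ray(s,(239,177),66))
im=np.hstack([cv2.resize(s['color'][110:200,190:310],(480,360)),cv2.resize(t['color'][220:360,290:390],(257,360))])
cv2.imwrite('pics/g2.png',im)
r=cv2.Rodrigues(np.array(w['rvec'],float))[0];print('wrist cam pos',-r.T@np.array(w['tvec']))
"
```

```text
s [[252.1, 144.0], [252.4, 148.5], [252.6, 154.8], [261.3, 139.2], [238.0, 176.9]]
t [[340.0, 292.5], [338.6, 292.8], [336.7, 292.2], [338.7, 322.3], [334.7, 246.4]]
w [[272.9, 262.3], [273.0, 249.3], [272.7, 231.9], [272.8, 316.3], [272.2, 71.6]]
[ 412.38836516 -152.18971313   50.        ] [ 559.06945177 -145.61577817   66.        ]
wrist cam pos [ 541.0839029  -150.15452392  275.42078761]
```

View pics/g2.png

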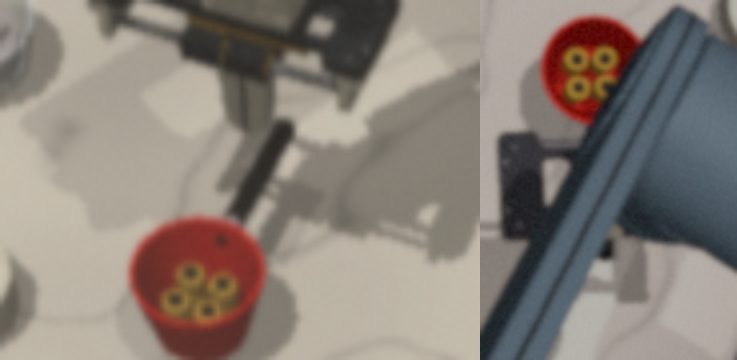

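The scene shows the fingertips at scene pixel (252,142). Predicted was (252,148), so they are higher than the state implies. I'll check this against the fingertip corners in the earlier wrist view, (217,260) and (331,260).

```bash
python3 -c "
from h import *
w=capture('wrist');o,M=pose();p=o['position']
for t in(-30,-20,-10,0,10,19):
  q=proj(w,[p+t*M[:,2]-27.9*M[:,1],p+t*M[:,2]+27.9*M[:,1],p+t*M[:,2]+7.5*M[:,0]])
  print(t,np.round(q,1).tolist(),round(q[1,0]-q[0,0],1))
print(o['q'],o['gripper_width'],o['position'])
"
```

```text
-30 [[211.1, 288.8], [334.6, 288.8], [272.8, 273.6]] 123.5
-20 [[214.5, 279.0], [331.3, 279.0], [272.9, 264.5]] 116.7
-10 [[217.6, 270.2], [328.3, 270.2], [272.9, 256.4]] 110.7
0 [[220.4, 262.3], [325.6, 262.3], [273.0, 249.1]] 105.3
10 [[222.9, 255.1], [323.2, 255.2], [273.0, 242.5]] 100.3
19 [[224.9, 249.2], [321.2, 249.2], [273.1, 237.0]] 96.3
[-5.50008973e-01  2.55591938e-01  1.83194673e+00 -1.07372292e-05
  1.05524418e+00  9.64393851e-01] 0.45808827265720364 [ 463.03168285 -153.92938427   94.52668405]
```

Both wrist cues put the fingertips about 15 mm behind the reported TCP instead of 19 mm ahead. The true tool is therefore about 30 mm higher than reported. I'll re-grip with the reported z near 19.

Emit:
move_arm:
  motion:
    - {"travel":[0,0,0],"spin":0}
    - {"travel":[0,0,0],"spin":0}
    - {"travel":[0,0,0],"spin":0}
    - {"travel":[0,0,0.025],"spin":0}
    - {"travel":[0,0,0.025],"spin":0}
    - {"travel":[0,0,0.015],"spin":0}
    - {"travel":[0,0,0.011],"spin":0}
    - {"travel":[0,0,0],"spin":0}
  gripper: 0.6

```text
clock: 5.05
position: [463.1, -154.0, 18.6]
tool_rot: [-0.0, 1.0, 0.028, -0.001]
contact_force: [0.2, 0.6, 0.5]
gripper_width: 55.6
grasp_force: 0.0
```

Emit:
move_arm:
  motion:
    - {"travel":[0,0,0],"spin":0}
    - {"travel":[0,0,0],"spin":0}
    - {"travel":[0,0,0],"spin":0}
    - {"travel":[0,0,0],"spin":0}
    - {"travel":[0,0,0],"spin":0}
    - {"travel":[0,0,0],"spin":0}
  gripper: 0
  squeeze: 60

```text
clock: 5.8
position: [463.4, -154.1, 19.1]
tool_rot: [-0.0, 1.0, 0.028, -0.0]
contact_force: [-0.0, 0.0, 1.3]
gripper_width: 14.5
grasp_force: 60.0
```

Emit:
move_arm:
  motion:
    - {"travel":[0,0,-0.005],"spin":0}
    - {"travel":[0,0,-0.01],"spin":0}
    - {"travel":[0,0,-0.015],"spin":0}
    - {"travel":[0,0,-0.02],"spin":0}
    - {"travel":[0,0,-0.015],"spin":0}
    - {"travel":[0,0,-0.015],"spin":0}
    - {"travel":[0,0,0],"spin":0}
    - {"travel":[0,0,0],"spin":0}

```text
clock: 6.8
position: [463.1, -153.9, 98.7]
tool_rot: [-0.0, 1.0, 0.028, -0.0]
contact_force: [-0.3, 0.1, -2.7]
gripper_width: 14.3
grasp_force: 60.0
```

```bash
cat >> h.py <<'E'
def red(name):
    "centre, box and min-area ellipse of red scoop blob"
    c=capture(name);h=cv2.cvtColor(c["color"],cv2.COLOR_BGR2HSV)
    m=(((h[...,0]<6)|(h[...,0]>174))&(h[...,1]>150)&(h[...,2]>50)).astype(np.uint8)
    n,l,s,ce=cv2.connectedComponentsWithStats(cv2.morphologyEx(m,cv2.MORPH_CLOSE,np.ones((5,5))))
    i=1+np.argmax(s[1:,4]);print(name,"red bbox",s[i],"ctr",np.round(ce[i],1));return c
E
python3 -c "
from h import *
o,M=pose();print(o['position'],o['contact_force'],M.T@o['wrist_torque'],o['grasp_force'])
red('wrist');red('scene')"
```

```text
[ 463.05394038 -153.94946376   98.69413508] [-0.32364786  0.14380145 -2.6670721 ] [-0.04211847 -0.26169153  0.0390375 ] 59.98171269893646
wrist red bbox [  141     0   262   180 29821] ctr [271.8  82.5]
scene red bbox [220 147  34  30 533] ctr [236.5 158.6]
```

The scoop is lifted level: 2.7 N load, 0.26 N m, and the wrist view scale matches. Next I carry it over the box, aligned parallel to the hinge.

Emit:
move_arm:
  motion:
    - {"travel":[0,0,-0.01],"spin":0}
    - {"travel":[0,0,-0.02],"spin":0}
    - {"travel":[0,0,-0.025],"spin":0}
    - {"travel":[0,0,-0.025],"spin":4.2}
    - {"travel":[0,0,-0.015],"spin":4.2}
    - {"travel":[0,0,-0.006],"spin":4.2}
    - {"travel":[0,0,0],"spin":4.1}
    - {"travel":[0,0,0],"spin":0}

```text
clock: 7.9
position: [463.4, -154.1, 200.4]
tool_rot: [-0.0, 0.993, -0.117, 0.0]
contact_force: [-0.4, 0.8, -3.5]
gripper_width: 14.6
grasp_force: 60.0
```

```bash
python3 -c "
from h import *
go(465,141,199,-13.5)"
```

```text
t 7.9 pos [ 463.4 -154.1  200.4] yaw -13.43 travel m [-0.067  -0.2874  0.0014] | 0.295 spin 0.1
```

Emit:
move_arm:
  motion:
    - {"travel":[-0.002,-0.01,0],"spin":0}
    - {"travel":[-0.005,-0.02,0],"spin":0}
    - {"travel":[-0.007,-0.03,0],"spin":0}
    - {"travel":[-0.009,-0.04,0],"spin":0}
    - {"travel":[-0.01,-0.044,0],"spin":0}
    - {"travel":[-0.01,-0.044,0],"spin":0}
    - {"travel":[-0.009,-0.04,0],"spin":0}
    - {"travel":[-0.007,-0.03,0],"spin":0}
    - {"travel":[-0.005,-0.019,0],"spin":0}
    - {"travel":[-0.003,-0.01,0],"spin":0}
    - {"travel":[0,0,0],"spin":0}
    - {"travel":[0,0,0],"spin":0}

```text
clock: 9.4
position: [465.1, 140.0, 200.0]
tool_rot: [0.0, 0.993, -0.117, -0.0]
contact_force: [-0.5, 0.1, -3.4]
gripper_width: 14.7
grasp_force: 60.0
```

```bash
python3 -c "
from h import *
o,M=pose();print(o['position'],o['contact_force'],M.T@o['wrist_torque'],o['grasp_force'])
w=red('wrist');t=red('top');s=red('scene')
im=np.hstack([cv2.resize(s['color'][80:260,270:450],(480,480)),np.vstack([cv2.resize(w['color'],(320,240)),cv2.resize(t['color'][180:345,80:300],(320,240))])])
cv2.imwrite('pics/o1.png',im)"
```

```text
[465.09163185 139.99186026 200.01389118] [-0.4805748   0.08138367 -3.3629432 ] [ 0.06515901 -0.2686144  -0.03313529] 59.9839049577713
wrist red bbox [  140     0   263   180 29956] ctr [271.2  82.8]
top red bbox [ 169  205   52   52 1363] ctr [193.2 228.9]
scene red bbox [318 157  40  41 864] ctr [338.  174.1]
```

View pics/o1.png

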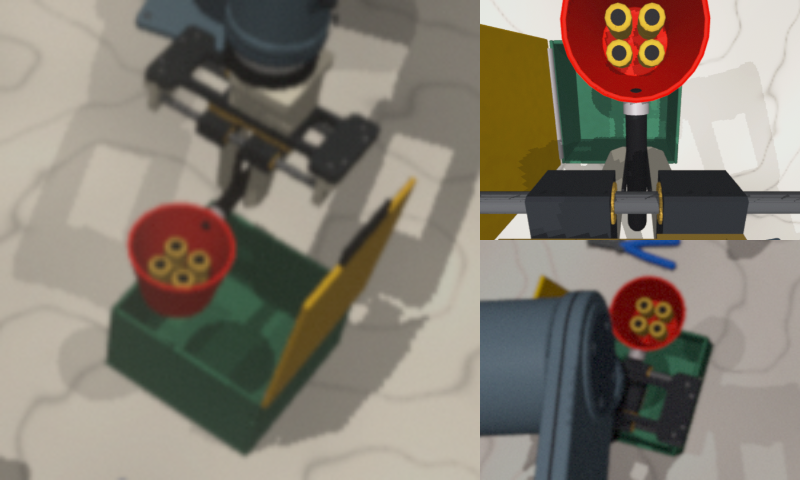

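The scoop is level over the far half of the box, well clear of the lid, with all four upper ferrules visible. I'll loosen the grip in stages.

Emit:
move_arm:
  motion:
    - {"travel":[0,0,0],"spin":0}
    - {"travel":[0,0,0],"spin":0}
  gripper: 0
  squeeze: 35

```text
clock: 9.8
position: [465.2, 140.2, 200.1]
tool_rot: [-0.0, 0.993, -0.118, 0.0]
contact_force: [0.6, 0.3, -2.9]
gripper_width: 15.1
grasp_force: 35.0
```

```bash
cat >> h.py <<'E'
def st():
    o,M=pose();print(np.round(o['position'],1),np.round(o['contact_force'],2),'tq',np.round(M.T@o['wrist_torque'],3),o['gripper_width'],o['grasp_force'])
E
python3 -c "
from h import *
st();red('wrist');red('scene')"
```

```text
[465.2 140.2 200.1] [ 0.61  0.34 -2.95] tq [ 0.046 -0.254 -0.005] 15.116395654561051 34.99946415424347
wrist red bbox [  173     0   202   176 21749] ctr [274.1  73.6]
scene red bbox [320 163  38  38 745] ctr [336.8 180.9]
```

Emit:
move_arm:
  motion:
    - {"travel":[0,0,0],"spin":0}
    - {"travel":[0,0,0],"spin":0}

```text
clock: 10.15
position: [465.2, 140.5, 200.1]
tool_rot: [0.0, 0.993, -0.117, 0.0]
contact_force: [0.1, 0.1, -3.7]
gripper_width: 15.1
grasp_force: 35.0
```

```bash
python3 -c "
from h import *
st();red('wrist');red('scene')"
```

```text
[465.2 140.5 200.1] [ 0.1   0.13 -3.73] tq [ 0.063 -0.234 -0.025] 15.14058705743536 34.9993371963501
wrist red bbox [  180    11   189   179 18127] ctr [273.6  88.6]
scene red bbox [320 164  38  37 714] ctr [337.7 179.8]
```

Emit:
move_arm:
  motion:
    - {"travel":[0,0,0],"spin":0}
    - {"travel":[0,0,0],"spin":0}
    - {"travel":[0,0,0],"spin":0}
    - {"travel":[0,0,0],"spin":0}
  gripper: 0
  squeeze: 22

```text
clock: 10.75
position: [465.2, 140.6, 200.1]
tool_rot: [-0.0, 0.993, -0.117, 0.0]
contact_force: [0.4, -0.5, -2.3]
gripper_width: 15.8
grasp_force: 22.0
```

```bash
python3 -c "
from h import *
st();red('wrist');red('scene')"
```

```text
[465.2 140.6 200.1] [ 0.45 -0.53 -2.3 ] tq [ 0.023 -0.138  0.012] 15.762179400038496 21.999574899673462
wrist red bbox [  189    54   170   161 13918] ctr [273.7 121. ]
scene red bbox [323 165  38  38 697] ctr [339.8 182.5]
```

Emit:
move_arm:
  motion:
    - {"travel":[0,0,0],"spin":0}
    - {"travel":[0,0,0],"spin":0}
    - {"travel":[0,0,0],"spin":0}
    - {"travel":[0,0,0],"spin":0}
  gripper: 0
  squeeze: 12

```text
clock: 11.35
position: [465.2, 140.5, 200.1]
tool_rot: [0.0, 0.993, -0.117, 0.0]
contact_force: [-0.3, 0.5, -3.8]
gripper_width: 15.5
grasp_force: 12.0
```

```bash
python3 -c "
from h import *
st();w=red('wrist');s=red('scene')
im=np.hstack([cv2.resize(s['color'][80:260,270:450],(480,480)),np.vstack([cv2.resize(w['color'],(320,240)),np.zeros((240,320,3),np.uint8)])])
cv2.imwrite('pics/o2.png',im)"
```

```text
[465.2 140.5 200.1] [-0.3   0.51 -3.81] tq [ 0.01  -0.149 -0.01 ] 15.482776275400711 11.99983611702919
wrist red bbox [  197    97   155   147 11985] ctr [273.3 157.5]
scene red bbox [327 165  39  37 680] ctr [344.8 183. ]
```

```bash
cat >> h.py <<'E'
def tilt(off=31,gx=96):
    w=red('wrist');o,M=pose();P=o['position']-off*M[:,2]
    a=np.linspace(0,6.28,60)
    for th in range(0,125,10):
        t=np.radians(th);X=np.cos(t)*M[:,0]+np.sin(t)*M[:,2];Z=np.sin(t)*M[:,0]-np.cos(t)*M[:,2];Y=M[:,1]
        pts=[P+X*(gx+r*np.cos(k))+Y*r*np.sin(k)+Z*h for r,h in((46,16),(32,-50)) for k in a]
        q=proj(w,pts);print(th,np.round([q[:,0].min(),q[:,1].min(),np.ptp(q[:,0]),np.ptp(q[:,1])]).astype(int).tolist(),end=' ')
    print();return w
E
python3 -c "
from h import *
tilt()"
```

```text
wrist red bbox [  197    97   155   147 11902] ctr [273.1 157.4]
0 [135, -113, 276, 301] 10 [151, -75, 243, 254] 20 [164, -38, 217, 211] 30 [175, -1, 196, 190] 40 [183, 34, 180, 175] 50 [190, 67, 166, 161] 60 [196, 99, 155, 150] 70 [200, 130, 147, 140] 80 [203, 160, 141, 131] 90 [205, 189, 136, 124] 100 [207, 219, 133, 117] 110 [208, 248, 131, 110] 120 [208, 266, 131, 116]
```

The model fit gives a tilt of 60° and confirms the 31 mm tool offset. I'll loosen further.

Emit:
move_arm:
  motion:
    - {"travel":[0,0,0],"spin":0}
    - {"travel":[0,0,0],"spin":0}
    - {"travel":[0,0,0],"spin":0}
    - {"travel":[0,0,0],"spin":0}
  gripper: 0
  squeeze: 7

```text
clock: 12.0
position: [465.1, 140.5, 200.1]
tool_rot: [-0.0, 0.993, -0.117, 0.0]
contact_force: [-0.6, -0.5, -2.5]
gripper_width: 15.9
grasp_force: 7.0
```

```bash
python3 -c "
from h import *
st();tilt()"
```

```text
[465.1 140.5 200.1] [-0.64 -0.51 -2.45] tq [ 0.006 -0.096 -0.013] 15.873504641693119 6.999739408493042
wrist red bbox [  199   109   151   143 11642] ctr [273.3 168.2]
0 [135, -113, 276, 301] 10 [151, -75, 243, 254] 20 [164, -38, 217, 211] 30 [175, -1, 196, 190] 40 [183, 34, 180, 175] 50 [190, 67, 166, 161] 60 [196, 99, 155, 150] 70 [200, 130, 147, 140] 80 [203, 160, 141, 131] 90 [205, 189, 136, 124] 100 [207, 219, 133, 117] 110 [208, 248, 131, 110] 120 [208, 266, 131, 116]
```

Tilt is 64°, which is the natural hang angle. I'll lower the cup mouth inside the box and ease it against the far wall so it tips past 90°.

Emit:
move_arm:
  motion:
    - {"travel":[0,0,0.008],"spin":0}
    - {"travel":[0,0,0.012],"spin":0}
    - {"travel":[0,0,0.015],"spin":0}
    - {"travel":[0,0,0.01],"spin":0}
    - {"travel":[0.01,0,0],"spin":0}
    - {"travel":[0.01,0,0],"spin":0}
    - {"travel":[0.01,0,0],"spin":0}
    - {"travel":[0.01,0,0],"spin":0}
    - {"travel":[0.01,0,0],"spin":0}
    - {"travel":[0.01,0,0],"spin":0}
    - {"travel":[0,0,0],"spin":0}

```text
clock: 13.42
position: [524.3, 126.3, 154.9]
tool_rot: [0.0, 0.993, -0.117, 0.0]
contact_force: [-0.3, -0.3, -2.2]
gripper_width: 15.8
grasp_force: 7.0
```

```bash
python3 -c "
from h import *
st();tilt()"
```

```text
[524.3 126.3 154.9] [-0.26 -0.32 -2.21] tq [ 0.066  0.045 -0.044] 15.77294619759715 6.999839320778847
wrist red bbox [ 206  172  138   96 8563] ctr [274.  209.5]
0 [135, -111, 276, 300] 10 [151, -74, 243, 253] 20 [164, -36, 217, 211] 30 [175, 0, 196, 190] 40 [183, 35, 179, 174] 50 [190, 68, 166, 161] 60 [196, 100, 155, 150] 70 [200, 130, 147, 140] 80 [203, 160, 140, 131] 90 [205, 190, 136, 124] 100 [207, 219, 133, 117] 110 [208, 249, 131, 111] 120 [208, 267, 131, 116]
```

Working: tilt is about 85°. Continue.

Emit:
move_arm:
  motion:
    - {"travel":[0.008,0,0],"spin":0}
    - {"travel":[0.008,0,0],"spin":0}
    - {"travel":[0.008,0,0],"spin":0}
    - {"travel":[0.008,0,0],"spin":0}
    - {"travel":[0.008,0,0],"spin":0}
    - {"travel":[0.008,0,0],"spin":0}
    - {"travel":[0,0,0],"spin":0}
    - {"travel":[0,0,0],"spin":0}

```text
clock: 14.48
position: [570.1, 115.4, 155.0]
tool_rot: [0.0, 0.993, -0.117, -0.0]
contact_force: [-0.6, 0.4, -3.0]
gripper_width: 15.3
grasp_force: 7.0
```

```bash
python3 -c "
from h import *
st();w=tilt();s=capture('scene')
im=np.hstack([cv2.resize(s['color'][110:260,290:450],(480,450)),np.vstack([cv2.resize(w['color'],(320,240)),np.zeros((210,320,3),np.uint8)])])
cv2.imwrite('pics/o3.png',im)"
```

```text
[570.1 115.4 155. ] [-0.62  0.37 -3.03] tq [ 0.04  -0.015  0.018] 15.27051995516437 6.981229707598686
wrist red bbox [ 211  241  128   38 2799] ctr [274.1 252.4]
0 [135, -112, 276, 301] 10 [151, -75, 243, 254] 20 [164, -37, 217, 211] 30 [175, -1, 196, 190] 40 [183, 34, 180, 175] 50 [190, 67, 166, 161] 60 [196, 99, 155, 150] 70 [200, 130, 147, 140] 80 [203, 160, 141, 131] 90 [205, 189, 136, 124] 100 [207, 219, 133, 117] 110 [208, 248, 131, 111] 120 [208, 267, 131, 116]
```

Tilt is about 107°. I'll push a little more, clamp hard to hold the angle, then back off the wall so the ferrules can fall clear.

Emit:
move_arm:
  motion:
    - {"travel":[0.008,0,0],"spin":0}
    - {"travel":[0.008,0,0],"spin":0}
    - {"travel":[0.008,0,0],"spin":0}
    - {"travel":[0.006,0,0],"spin":0}
    - {"travel":[0,0,0],"spin":0}

```text
clock: 15.2
position: [599.8, 108.2, 154.9]
tool_rot: [0.0, 0.993, -0.117, -0.0]
contact_force: [-1.9, 0.4, -2.3]
gripper_width: 14.2
grasp_force: 6.9
```

Emit:
move_arm:
  motion:
    - {"travel":[0,0,0],"spin":0}
    - {"travel":[0,0,0],"spin":0}
    - {"travel":[0,0,0],"spin":0}
    - {"travel":[-0.01,0,-0.005],"spin":0}
    - {"travel":[-0.015,0,-0.01],"spin":0}
    - {"travel":[-0.02,0,-0.01],"spin":0}
    - {"travel":[-0.01,0,0],"spin":0}
    - {"travel":[0,0,0],"spin":0}
    - {"travel":[0,0,0],"spin":0}
  gripper: 0
  squeeze: 60

```text
clock: 16.32
position: [546.1, 121.1, 180.0]
tool_rot: [-0.0, 0.993, -0.117, 0.0]
contact_force: [0.2, 0.1, -1.9]
gripper_width: 12.0
grasp_force: 59.5
```

```bash
python3 -c "
from h import *
st();w=tilt();s=capture('scene');t=capture('top')
im=np.hstack([cv2.resize(s['color'][110:260,290:450],(480,450)),np.vstack([cv2.resize(w['color'],(320,240)),cv2.resize(t['color'][200:340,100:260],(320,280))[:210]])])
cv2.imwrite('pics/o3.png',im)"
```

```text
[546.1 121.1 180. ] [ 0.24  0.12 -1.9 ] tq [0.049 0.125 0.017] 12.005754113834625 59.48494344949722
wrist red bbox [261 273  27  30 683] ctr [273.8 286.1]
0 [135, -113, 276, 300] 10 [152, -75, 243, 253] 20 [165, -38, 217, 211] 30 [175, -1, 196, 190] 40 [184, 34, 179, 174] 50 [190, 67, 166, 161] 60 [196, 99, 155, 150] 70 [200, 130, 147, 140] 80 [203, 160, 140, 131] 90 [206, 189, 136, 124] 100 [207, 218, 133, 117] 110 [208, 248, 131, 110] 120 [208, 266, 131, 116]
```

View pics/o3.png

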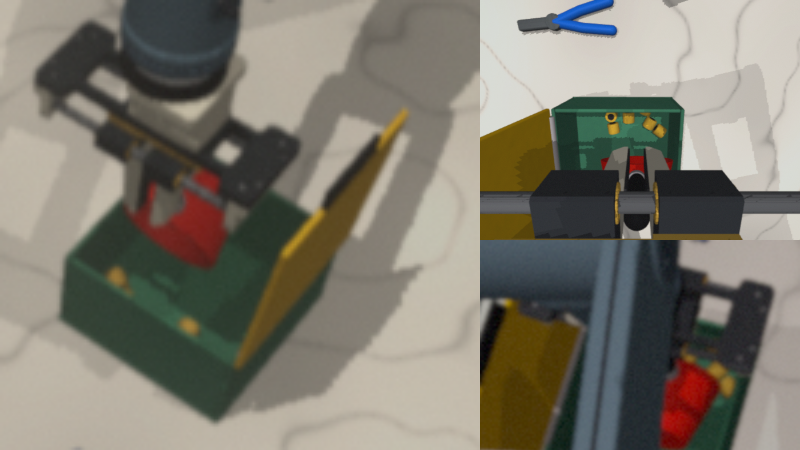

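At least four ferrules are already in the box (wrist view near (635,122)), with no spills. The cup is tipped past 120° and clear of the wall. I'll shake it gently and check the load.

Emit:
move_arm:
  motion:
    - {"travel":[0,0,-0.015],"spin":0}
    - {"travel":[0,0,0.015],"spin":0}
    - {"travel":[0,0,-0.015],"spin":0}
    - {"travel":[0,0,0.015],"spin":0}
    - {"travel":[0.012,0,0],"spin":0}
    - {"travel":[-0.012,0,0],"spin":0}
    - {"travel":[0.012,0,0],"spin":0}
    - {"travel":[-0.012,0,0],"spin":0}
    - {"travel":[0,0,0],"spin":0}
    - {"travel":[0,0,0],"spin":0}
    - {"travel":[0,0,0],"spin":0}

```text
clock: 17.85
position: [545.9, 121.2, 180.2]
tool_rot: [-0.0, 0.993, -0.117, 0.0]
contact_force: [-0.3, -0.1, -1.4]
gripper_width: 11.0
grasp_force: 64.1
```

```bash
cat >> h.py <<'E'
def brass(c):
    h=cv2.cvtColor(c["color"],cv2.COLOR_BGR2HSV);m=cv2.inRange(h,(15,90,60),(32,255,255))
    n,l,s,ce=cv2.connectedComponentsWithStats(m)
    print("brass",[(int(a),int(b),int(k)) for (a,b),k in zip(ce[1:],s[1:,4]) if 8<k<1500])
E
python3 -c "
from h import *
F=[]
for i in range(8):
  capture('scene');st()
w=tilt();brass(w)"
```

```text
[545.9 121.2 180.1] [-0.1  -1.01 -0.49] tq [0.022 0.101 0.022] 10.935777377036242 64.12722408771515
[545.9 121.2 180.1] [-0.57 -0.12 -1.76] tq [0.064 0.152 0.035] 10.794910533211883 64.1270899772644
[545.9 121.2 180.1] [ 0.27 -0.75 -1.08] tq [ 0.02   0.15  -0.024] 10.971648049401189 64.12730723619461
[545.9 121.2 180. ] [ 0.47 -0.15 -0.94] tq [ 0.03   0.138 -0.029] 11.198340484597317 64.12726521492004
[545.9 121.2 180. ] [-0.22  0.19 -1.08] tq [0.065 0.097 0.009] 11.157208893922517 64.12725627422333
[545.9 121.2 180. ] [ 0.36 -0.2  -1.85] tq [-0.001  0.067  0.028] 11.023272904419384 64.12708550691605
[545.9 121.2 180. ] [ 1.17  0.49 -1.08] tq [ 0.081  0.168 -0.003] 10.7917661650706 64.12715882062912
[545.9 121.2 180. ] [ 0.53  0.11 -1.4 ] tq [ 0.087  0.099 -0.014] 10.792265173836453 64.12703275680542
wrist red bbox [261 287  27  28 606] ctr [273.7 298.9]
0 [135, -113, 276, 301] 10 [151, -75, 243, 254] 20 [164, -38, 217, 211] 30 [175, -1, 196, 190] 40 [183, 34, 180, 175] 50 [190, 67, 166, 161] 60 [196, 99, 155, 150] 70 [200, 130, 147, 140] 80 [203, 160, 141, 131] 90 [205, 189, 136, 124] 100 [207, 219, 133, 117] 110 [208, 248, 131, 110] 120 [208, 266, 131, 116] 
brass [(229, 204, 240), (248, 218, 1125), (293, 211, 472), (314, 228, 382), (286, 239, 309), (241, 356, 536), (306, 355, 523)]
```

The mean load is about 1.2 N, so the scoop is empty (all eight out). But the grip width shrank to 11 mm, so I need a close look at how the handle sits.

```bash
python3 -c "
from h import *
w=capture('wrist');s=capture('scene')
im=np.vstack([cv2.resize(w['color'][170:420,90:460],(800,540))])
a=cv2.resize(w['color'][170:420,120:430],(470,380));b=cv2.resize(s['color'][100:215,290:405],(330,330),interpolation=cv2.INTER_CUBIC)
im=np.zeros((600,800,3),np.uint8);im[:380,:470]=a;im[:330,470:]=b
t=capture('top');im[380:600,:330]=cv2.resize(t['color'][190:345,80:310],(330,220),interpolation=cv2.INTER_CUBIC)
im[380:600,340:640]=cv2.resize(w['color'][170:280,200:350],(300,220))
cv2.imwrite('pics/o4.png',im)"
```

```text
(no output)
```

View pics/o4.png

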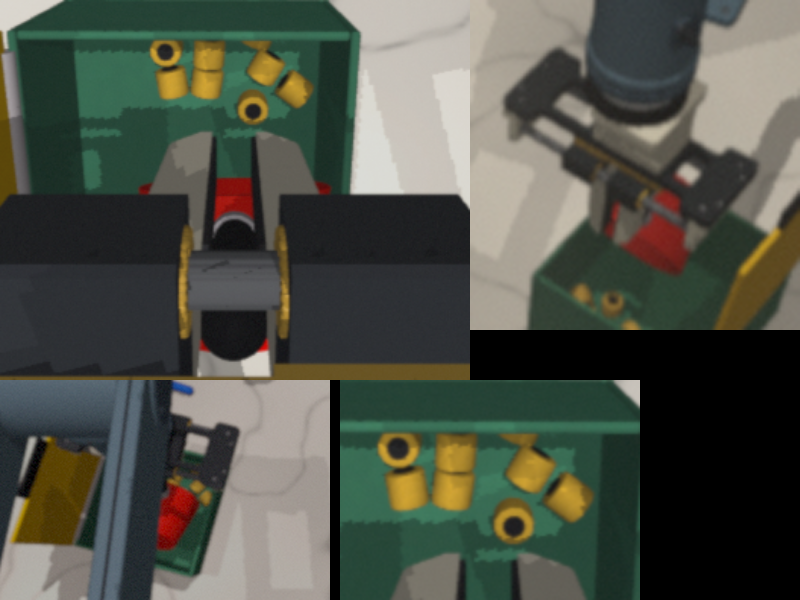

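All eight ferrules are visible in the box. I'll fit the scoop's pose in the hand from the collar (wrist row ~318), the tail (row ~395) and the rim (120 px wide at row ~295).

```bash
python3 -c "
from h import *
from scipy.optimize import least_squares
w=capture('wrist');o,M=pose();P0=o['position']-31*M[:,2]
def model(v):
  t,px,pz=v;X=np.cos(t)*M[:,0]+np.sin(t)*M[:,2];Z=np.sin(t)*M[:,0]-np.cos(t)*M[:,2];Y=M[:,1]
  P=P0+px*M[:,0]+pz*M[:,2]
  q=proj(w,[P+X*47,P-X*58,P+X*96+Y*46+Z*16,P+X*96-Y*46+Z*16])
  return np.array([q[0,1]-318,q[1,1]-397,(q[2,1]-295),abs(q[2,0]-q[3,0])-120]),q
for g in(90,110,130,150):
  r=least_squares(lambda v:np.r_[model(v)[0],(v[1:])/8],[np.radians(g),0,0]);print(g,np.degrees(r.x[0]),r.x[1:],r.cost,model(r.x)[0])
"
```

```text
90 109.91787312465071 [-35.65361359   8.53775734] 55.20795123842084 [ 7.05956636 -1.28645716 -6.09903532  0.85092513]
110 109.91787445065971 [-35.65360856   8.5377506 ] 55.20795123841754 [ 7.05956712 -1.28645863 -6.09903428  0.85092843]
130 109.91787489736673 [-35.65360781   8.53774954] 55.20795123841757 [ 7.05956762 -1.28645948 -6.09903354  0.85092892]
150 109.91787271635677 [-35.65361977   8.5377658 ] 55.20795123843082 [ 7.05956687 -1.2864595  -6.09903407  0.85092092]
```

```bash
python3 -c "
from h import *
from scipy.optimize import least_squares
w=capture('wrist');o,M=pose();P0=o['position']-31*M[:,2]
def model(v):
  t,e,s=v;X=np.cos(t)*M[:,0]+np.sin(t)*M[:,2];Z=np.sin(t)*M[:,0]-np.cos(t)*M[:,2];Y=M[:,1]
  A=P0+e*Z+X*(96+s)
  q=proj(w,[A-X*49,A-X*155,A+Y*46+Z*16,A-Y*46+Z*16])
  return np.array([q[0,1]-318,q[1,1]-397,(q[2,1]-295),abs(q[2,0]-q[3,0])-120])
for g in(110,130,150):
  for e in(-3,3):
    r=least_squares(lambda v:np.r_[model(v)/3,v[1]/4,v[2]/30],[np.radians(g),e,0]);print(g,np.degrees(r.x[0]),r.x[1:],r.cost,model(r.x))
for th in(110,120,130,140,150): print(th,model([np.radians(th),0,0]))
cv2.imwrite('/tmp/w.png',w['color'])
"
```

```text
110 111.52161205197392 [-24.42741185   4.48747342] 27.89795342984673 [ 5.21827382 -3.43840752 -7.92545292  8.02826741]
110 111.52167246811078 [-24.4272999    4.48708558] 27.897953446152673 [ 5.21831206 -3.43846298 -7.92540686  8.02845807]
130 111.52160590718319 [-24.42741858   4.48749656] 27.89795342888132 [ 5.21826725 -3.43839696 -7.92546194  8.02825566]
130 111.52162399791587 [-24.42738379   4.48737601] 27.89795343286517 [ 5.21827798 -3.43841224 -7.92544932  8.02831482]
150 111.52161122652235 [-24.42740683   4.48745606] 27.897953430069403 [ 5.21826945 -3.43840019 -7.92545967  8.02827542]
150 111.5213321695142 [-24.42790652   4.48918525] 27.897953451953157 [ 5.21808321 -3.43812408 -7.92568846  8.02742395]
110 [-38.78478644 -79.58751383 -45.62962942   9.21860767]
120 [ -24.2852998  -115.6433565   -21.84812617    9.11700444]
130 [  -9.60232797 -149.72871219    2.49448314   10.47923409]
140 [   5.10342409 -179.54931833   27.49103643   13.35636008]
150 [  19.64626585 -203.63572487   53.23949781   17.85710795]
```

The fit gives a tilt of about 110°, with the handle pushed towards the pads' rear edge. I won't shake it again. I'll reduce the squeeze, carry it gently to open bench, and rest it on its side with the handle up between the fingers. Then I can re-centre the pads.

Emit:
move_arm:
  motion:
    - {"travel":[0,0,0],"spin":0}
    - {"travel":[0,0,-0.004],"spin":0}
    - {"travel":[0,0,-0.01],"spin":0}
    - {"travel":[0,0,-0.018],"spin":0}
    - {"travel":[0,0,-0.02],"spin":0}
    - {"travel":[0,0,-0.018],"spin":0}
    - {"travel":[0,0,-0.01],"spin":0}
    - {"travel":[0,0,-0.004],"spin":0}
    - {"travel":[0,0,0],"spin":0}
  gripper: 0
  squeeze: 30

```text
clock: 19.68
position: [545.7, 121.2, 263.9]
tool_rot: [-0.0, 0.993, -0.117, -0.0]
contact_force: [-0.6, 0.8, -1.6]
gripper_width: 12.4
grasp_force: 29.2
```

```bash
python3 -c "
from h import *
go(560,-150,264);st();w=red('wrist');brass(w)"
```

```text
t 19.675 pos [545.7 121.2 263.9] yaw -13.47 travel m [ 7.710e-02  2.604e-01 -1.000e-04] | 0.272 spin None
[545.7 121.2 263.9] [-0.57  0.83 -1.63] tq [ 0.047  0.121 -0.011] 12.381336721617531 29.184338450431824
wrist red bbox [260 274  28  32 705] ctr [273.8 287.8]
brass [(237, 184, 213), (289, 190, 377), (253, 197, 769), (306, 206, 257), (284, 216, 206), (239, 356, 549), (308, 355, 528)]
```

Emit:
move_arm:
  motion:
    - {"travel":[0.002,0.007,0],"spin":0}
    - {"travel":[0.005,0.016,0],"spin":0}
    - {"travel":[0.007,0.025,0],"spin":0}
    - {"travel":[0.009,0.032,0],"spin":0}
    - {"travel":[0.01,0.034,0],"spin":0}
    - {"travel":[0.01,0.034,0],"spin":0}
    - {"travel":[0.01,0.034,0],"spin":0}
    - {"travel":[0.009,0.032,0],"spin":0}
    - {"travel":[0.007,0.025,0],"spin":0}
    - {"travel":[0.005,0.015,0],"spin":0}
    - {"travel":[0.002,0.006,0],"spin":0}
    - {"travel":[0,0,0],"spin":0}

```text
clock: 21.22
position: [559.1, -149.3, 263.9]
tool_rot: [-0.0, 0.993, -0.117, -0.0]
contact_force: [-0.8, -0.8, -1.2]
gripper_width: 12.3
grasp_force: 29.2
```

Emit:
move_arm:
  motion:
    - {"travel":[0,0,0.006],"spin":0}
    - {"travel":[0,0,0.014],"spin":0}
    - {"travel":[0,0,0.022],"spin":0}
    - {"travel":[0,0,0.025],"spin":0}
    - {"travel":[0,0,0.025],"spin":0}
    - {"travel":[0,0,0.018],"spin":0}
    - {"travel":[0,0,0.01],"spin":0}
    - {"travel":[0,0,0.004],"spin":0}
    - {"travel":[0,0,0],"spin":0}

```text
clock: 22.35
position: [559.3, -149.3, 140.2]
tool_rot: [0.0, 0.993, -0.117, 0.0]
contact_force: [0.5, -0.5, -0.8]
gripper_width: 11.9
grasp_force: 29.2
```

```bash
python3 -c "
from h import *
st();red('wrist');s=red('scene');t=red('top')
o,M=pose();P=o['position']-31*M[:,2]
print(proj(s,[P]),proj(t,[P]))"
```

```text
[ 559.3 -149.3  140.2] [ 0.48 -0.51 -0.79] tq [0.014 0.078 0.054] 11.91083211014269 29.171003848314285
wrist red bbox [261 274  27  32 691] ctr [273.8 287.4]
scene red bbox [242 148  29  25 342] ctr [257.6 161. ]
top red bbox [ 312  256   41   45 1296] ctr [330.4 278.9]
[[234.87856109 151.60185122]] [[343.16000576 239.0141599 ]]
```

Emit:
move_arm:
  motion:
    - {"travel":[0,0,0.005],"spin":0}
    - {"travel":[0,0,0.005],"spin":0}
    - {"travel":[0,0,0],"spin":0}

```text
clock: 22.88
position: [558.7, -149.2, 129.4]
tool_rot: [-0.0, 0.993, -0.117, -0.001]
contact_force: [0.6, 0.1, -1.5]
gripper_width: 12.0
grasp_force: 29.2
```

```bash
python3 -c "
from h import *
from scipy.optimize import least_squares
st();s=red('scene');t=red('top')
o,M=pose();P0=o['position']-31*M[:,2];a=np.linspace(0,6.28,60)
def pts(v):
  th,e,sl=v;X=np.cos(th)*M[:,0]+np.sin(th)*M[:,2];Z=np.sin(th)*M[:,0]-np.cos(th)*M[:,2];Y=M[:,1]
  A=P0+e*Z+X*(96+sl);return np.array([A+X*r*np.cos(k)+Y*r*np.sin(k)+Z*h for r,h in((46,16),(32,-50)) for k in a])
for th in(95,105,115,125):
 for e in(-14,0):
  p=pts([np.radians(th),e,0]);r=[]
  for c in(s,t):
   q=proj(c,p);r+=np.round([q[:,0].min(),q[:,1].min(),np.ptp(q[:,0]),np.ptp(q[:,1])]).astype(int).tolist()
  print(th,e,r,'zmin',p[:,2].min().round())
"
```

```text
[ 558.7 -149.2  129.4] [ 0.55  0.1  -1.54] tq [ 0.041  0.119 -0.06 ] 12.029348996240676 29.15603443980217
scene red bbox [242 151  29  24 318] ctr [258.  163.4]
top red bbox [ 311  257   41   44 1260] ctr [329.7 279.7]
95 -14 [226, 150, 38, 38, 313, 242, 43, 42] zmin 19.0
95 0 [223, 153, 38, 38, 314, 236, 43, 42] zmin 18.0
105 -14 [230, 144, 38, 37, 312, 247, 43, 45] zmin 23.0
105 0 [227, 148, 38, 37, 313, 241, 43, 45] zmin 20.0
115 -14 [233, 139, 38, 37, 310, 252, 44, 49] zmin 31.0
115 0 [230, 143, 38, 37, 311, 246, 44, 48] zmin 25.0
125 -14 [236, 133, 38, 36, 308, 255, 45, 51] zmin 43.0
125 0 [233, 138, 38, 36, 309, 250, 44, 51] zmin 35.0
```

Emit:
move_arm:
  motion:
    - {"travel":[0,0,0.008],"spin":0}
    - {"travel":[0,0,0.008],"spin":0}
    - {"travel":[0,0,0.004],"spin":0}
    - {"travel":[0,0,0],"spin":0}

```text
clock: 23.48
position: [558.9, -149.2, 109.4]
tool_rot: [-0.0, 0.993, -0.117, -0.001]
contact_force: [0.7, 0.0, -1.4]
gripper_width: 11.9
grasp_force: 29.2
```

Emit:
move_arm:
  motion:
    - {"travel":[0,0,0.003],"spin":0}
    - {"travel":[0,0,0.001],"spin":0}
    - {"travel":[0,0,0],"spin":0}

```text
clock: 23.85
position: [560.4, -149.9, 107.3]
tool_rot: [0.0, 0.993, -0.117, 0.001]
contact_force: [1.9, -0.4, 5.4]
gripper_width: 11.9
grasp_force: 29.1
```

Emit:
move_arm:
  motion:
    - {"travel":[0,0,0.003],"spin":0}
    - {"travel":[0,0,0.001],"spin":0}
    - {"travel":[0,0,0],"spin":0}

```text
clock: 24.22
position: [563.4, -151.2, 106.1]
tool_rot: [0.002, 0.993, -0.117, 0.005]
contact_force: [5.7, -1.4, 16.3]
gripper_width: 11.9
grasp_force: 28.8
```

The rim touches the bench at reported z ≈ 108. I'll back off a little, then loosen so the cup settles onto its side.

Emit:
move_arm:
  motion:
    - {"travel":[0,0,-0.005],"spin":0}
    - {"travel":[0,0,-0.002],"spin":0}
    - {"travel":[0,0,0],"spin":0}
  gripper: 0
  squeeze: 15

```text
clock: 24.6
position: [558.6, -149.0, 108.4]
tool_rot: [-0.0, 0.993, -0.117, -0.001]
contact_force: [-0.1, -0.4, -0.6]
gripper_width: 12.2
grasp_force: 15.1
```

Emit:
move_arm:
  motion:
    - {"travel":[0,0,0],"spin":0}
    - {"travel":[0,0,0],"spin":0}
    - {"travel":[0,0,0],"spin":0}
  gripper: 0
  squeeze: 4

```text
clock: 24.98
position: [558.9, -149.2, 108.7]
tool_rot: [-0.0, 0.993, -0.117, -0.0]
contact_force: [-0.8, 0.0, -1.1]
gripper_width: 12.5
grasp_force: 3.8
```

```bash
python3 -c "
from h import *
st();tilt();red('top');red('scene')"
```

```text
[ 558.9 -149.2  108.7] [-0.77  0.03 -1.09] tq [ 0.03  -0.011 -0.062] 12.548532938209746 3.838050551712513
wrist red bbox [260 268  29  37 807] ctr [274.2 283. ]
0 [135, -113, 276, 301] 10 [151, -76, 244, 254] 20 [164, -38, 218, 211] 30 [175, -1, 196, 190] 40 [183, 33, 180, 175] 50 [190, 67, 166, 161] 60 [196, 99, 155, 150] 70 [200, 130, 147, 140] 80 [203, 160, 141, 131] 90 [205, 189, 136, 124] 100 [207, 219, 133, 117] 110 [208, 248, 131, 110] 120 [208, 266, 131, 116] 
top red bbox [ 310  257   40   42 1144] ctr [328.7 278.2]
scene red bbox [242 157  28  24 327] ctr [257.5 169.2]
```

The cup still hangs at about 110°. Dragging the tool backwards with the rim on the bench will rotate it upright through side-lying, so I'll follow that arc in steps with a light grip.

Emit:
move_arm:
  motion:
    - {"travel":[0,0,0.003],"spin":0}
    - {"travel":[-0.008,0,-0.001],"spin":0}
    - {"travel":[-0.008,0,-0.001],"spin":0}
    - {"travel":[-0.008,0,-0.001],"spin":0}
    - {"travel":[-0.008,0,-0.001],"spin":0}
    - {"travel":[-0.008,0,0],"spin":0}
    - {"travel":[-0.008,0,0],"spin":0}
    - {"travel":[0,0,0],"spin":0}
  gripper: 0
  squeeze: 5

```text
clock: 26.12
position: [511.3, -137.7, 109.4]
tool_rot: [-0.0, 0.993, -0.117, -0.001]
contact_force: [-0.1, 0.7, -0.7]
gripper_width: 0.6
grasp_force: 0.0
```

```bash
python3 -c "
from h import *
st();tilt();red('top');red('scene')"
```

```text
[ 511.3 -137.7  109.4] [-0.12  0.68 -0.73] tq [0.005 0.041 0.022] 0.5651515233184149 0.0
wrist red bbox [ 206  219  133  104 6137] ctr [271.2 254. ]
0 [135, -115, 277, 302] 10 [151, -77, 244, 254] 20 [164, -39, 218, 211] 30 [175, -3, 197, 191] 40 [183, 32, 180, 175] 50 [190, 66, 166, 161] 60 [196, 98, 156, 150] 70 [200, 129, 147, 140] 80 [203, 159, 141, 131] 90 [205, 189, 136, 124] 100 [207, 218, 133, 117] 110 [208, 247, 131, 110] 120 [208, 265, 131, 116] 
top red bbox [307 277  39  36 753] ctr [326.3 294.3]
scene red bbox [243 151  34  30 637] ctr [259.2 165.2]
```

The handle slipped out of the rear of the pads. I'll lift straight up and move aside to see how the cup came to rest.

Emit:
move_arm:
  motion:
    - {"travel":[0,0,-0.02],"spin":0}
    - {"travel":[0,0,-0.04],"spin":0}
    - {"travel":[0,0,-0.05],"spin":0}
    - {"travel":[0,0,-0.05],"spin":0}
    - {"travel":[-0.01,0.05,0],"spin":0}
    - {"travel":[-0.01,0.05,0],"spin":0}
    - {"travel":[-0.01,0.05,0],"spin":0}
    - {"travel":[-0.01,0.05,0],"spin":0}
    - {"travel":[-0.01,0.05,0],"spin":0}
    - {"travel":[0,0,0],"spin":0}

```text
clock: 27.52
position: [404.1, -372.8, 269.3]
tool_rot: [0.0, 0.993, -0.12, -0.001]
contact_force: [0.6, -0.5, -0.0]
gripper_width: 0.9
grasp_force: 0.0
```

```bash
python3 -c "
from h import *
st();s=red('scene');t=red('top');w=capture('wrist')
a=cv2.resize(t['color'][220:340,270:390],(420,420),interpolation=cv2.INTER_CUBIC);b=cv2.resize(s['color'][110:205,205:300],(380,380),interpolation=cv2.INTER_CUBIC)
im=np.zeros((600,800,3),np.uint8);im[:420,:420]=a;im[:380,420:]=b;im[390:600,500:780]=cv2.resize(w['color'],(280,210))
cv2.imwrite('pics/p1.png',im)"
```

```text
[ 404.1 -372.8  269.3] [ 0.57 -0.45 -0.01] tq [ 0.051 -0.033  0.034] 0.8764315330976024 0.0
scene red bbox [243 148  33  34 656] ctr [259.3 165.1]
top red bbox [ 307  271   40   38 1017] ctr [323.4 289. ]
```

View pics/p1.png

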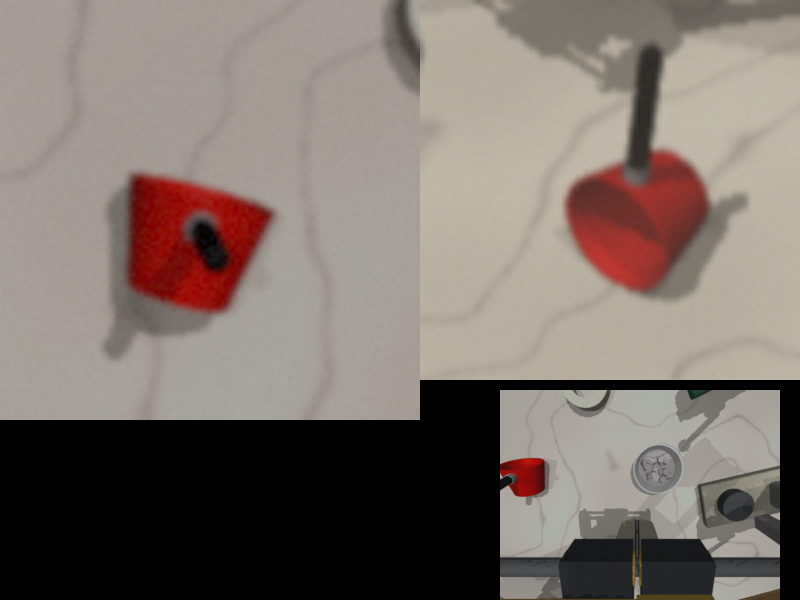

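Lucky outcome: the cup lies stably on its side with the handle standing up. In the top crop the collar is at (200,225) and the tail at (217,262). In the scene crop they are at (637,172) and (650,48). I'll triangulate the handle.

```bash
python3 -c "
from h import *
s=capture('scene');t=capture('top')
def Pm(c): return K(c)@np.c_[cv2.Rodrigues(np.array(c['rvec'],float))[0],np.array(c['tvec'],float).reshape(3)]
def tri(a,b):
  X=cv2.triangulatePoints(Pm(t),Pm(s),np.array(a,float).reshape(2,1),np.array(b,float).reshape(2,1));X=(X[:3]/X[3])[:,0]
  print(X.round(1),'err',(proj(t,X)[0]-a).round(1),(proj(s,X)[0]-b).round(1));return X
c=tri((327.4,284.6),(259.2,152.5));e=tri((332,294.5),(262.4,122.5))
d=e-c;print('len',np.linalg.norm(d),'tilt',np.degrees(np.arcsin(d[2]/np.linalg.norm(d))))
r0=ray(t,(307.7,270),45);r1=ray(t,(347.7,280.6),45);u=r1-r0;print('mouth edge',r0,r1,np.linalg.norm(u),'mouth yaw',np.degrees(np.arctan2(u[1],u[0]))+90)
go(0,0,0)
"
```

```text
[ 477.7 -127.1   89. ] err [-1.1  0.4] [-0.6 -0.1]
[ 455.7 -124.6  187.5] err [-0.6  0.2] [-0.3 -0. ]
len 100.94902850640355 tilt 77.34660339560662
mouth edge [510.78771824 -92.49621401  45.        ] [ 490.0548122  -177.98046673   45.        ] 87.96255371483235 mouth yaw -13.6329775140686
t 27.775 pos [ 406.4 -368.4  270.1] yaw -13.38 travel m [-0.4806 -0.2643  0.2701] | 0.611 spin None
```

Consistent: the handle stands at 77° and the mouth yaw is -13.6°, which matches my tool. I'll re-grip the handle centrally, about 102 mm from the cup axis.

```bash
python3 -c "
from h import *
go(466.2,-125.2,270,-13.6)"
```

```text
t 27.775 pos [ 406.4 -368.4  270.1] yaw -13.38 travel m [ 1.900e-03 -2.505e-01  2.000e-04] | 0.25 spin 0.2
```

Emit:
move_arm:
  motion:
    - {"travel":[0.0005,-0.05,0],"spin":0}
    - {"travel":[0.0005,-0.05,0],"spin":0}
    - {"travel":[0.0005,-0.05,0],"spin":0}
    - {"travel":[0.0005,-0.05,0],"spin":0}
    - {"travel":[0,-0.05,0],"spin":0.2}
    - {"travel":[0,0,0],"spin":0}
  gripper: 0.6

```text
clock: 28.52
position: [466.3, -122.6, 270.6]
tool_rot: [-0.0, 0.993, -0.115, 0.001]
contact_force: [-0.4, -1.0, -0.6]
gripper_width: 53.9
grasp_force: 0.0
```

```bash
python3 -c "
from h import *
go(466.2,-125.2,109,-13.6)
w=red('wrist');print(proj(w,[[455.7,-124.6,190],[477.7,-127.1,89]]).round())"
```

```text
t 28.525 pos [ 466.3 -122.6  270.6] yaw -13.26 travel m [0.0003 0.0027 0.1616] | 0.162 spin 0.3
wrist red bbox [ 236  137   82   77 4081] ctr [276.7 168.8]
[[279. 232.]
 [275. 178.]]
```

Emit:
move_arm:
  motion:
    - {"travel":[0,0.0005,0.03],"spin":0}
    - {"travel":[0,0.0005,0.035],"spin":0}
    - {"travel":[0,0,0.035],"spin":0}
    - {"travel":[0,0,0.03],"spin":0}
    - {"travel":[0,0,0.02],"spin":0}
    - {"travel":[0,0,0.011],"spin":0}
    - {"travel":[0,0,0],"spin":0}

```text
clock: 29.45
position: [465.2, -128.3, 108.7]
tool_rot: [-0.0, 0.993, -0.119, -0.001]
contact_force: [-0.1, 0.0, -0.2]
gripper_width: 55.5
grasp_force: 0.0
```

Emit:
move_arm:
  motion:
    - {"travel":[0,0,0],"spin":0}
    - {"travel":[0,0,0],"spin":0}
    - {"travel":[0,0,0],"spin":0}
    - {"travel":[0,0,0],"spin":0}
    - {"travel":[0,0,0],"spin":0}
  gripper: 0
  squeeze: 10

```text
clock: 30.08
position: [465.6, -128.0, 109.2]
tool_rot: [0.0, 0.993, -0.119, 0.0]
contact_force: [-0.4, 0.5, 1.2]
gripper_width: 15.8
grasp_force: 10.0
```

```bash
python3 -c "
from h import *
st();tilt(gx=102)"
```

```text
[ 465.6 -128.   109.2] [-0.37  0.52  1.2 ] tq [ 0.029 -0.077  0.012] 15.774131114707622 9.999952465295792
wrist red bbox [  207   153   136   108 10138] ctr [273.8 199.2]
0 [133, -137, 280, 309] 10 [151, -93, 245, 256] 20 [165, -51, 217, 211] 30 [176, -11, 195, 191] 40 [185, 26, 177, 174] 50 [192, 61, 163, 159] 60 [197, 94, 152, 147] 70 [201, 126, 144, 137] 80 [205, 157, 137, 128] 90 [207, 188, 133, 121] 100 [209, 218, 130, 114] 110 [209, 248, 128, 108] 120 [209, 267, 128, 113]
```

A proper grip (15.8 mm), with the tilt reading 79° as expected. Now I'll follow the uprighting arc.

Emit:
move_arm:
  motion:
    - {"travel":[-0.008,0,0.001],"spin":0}
    - {"travel":[-0.008,0,0.0005],"spin":0}
    - {"travel":[-0.008,0,0],"spin":0}
    - {"travel":[-0.008,0,0],"spin":0}
    - {"travel":[0,0,0],"spin":0}

```text
clock: 30.75
position: [433.9, -120.2, 107.8]
tool_rot: [0.0, 0.993, -0.119, -0.0]
contact_force: [0.6, 0.5, 5.3]
gripper_width: 15.8
grasp_force: 10.0
```

```bash
python3 -c "
from h import *
st();tilt(gx=102)"
```

```text
[ 433.9 -120.2  107.8] [0.62 0.49 5.3 ] tq [ 0.03  -0.037 -0.043] 15.806117411542884 9.999332875013351
wrist red bbox [  202   112   146   136 12941] ctr [273.8 168.2]
0 [133, -138, 280, 310] 10 [151, -94, 245, 256] 20 [165, -52, 217, 211] 30 [176, -12, 195, 191] 40 [185, 26, 177, 174] 50 [192, 61, 163, 159] 60 [197, 94, 153, 147] 70 [201, 126, 144, 137] 80 [205, 157, 137, 128] 90 [207, 187, 133, 121] 100 [209, 218, 130, 114] 110 [209, 248, 128, 107] 120 [209, 267, 128, 113]
```

Tilt is 66°, on plan. Continue to 50° and then 35°.

Emit:
move_arm:
  motion:
    - {"travel":[-0.009,0,0],"spin":0}
    - {"travel":[-0.009,0,0.002],"spin":0}
    - {"travel":[-0.009,0,0.002],"spin":0}
    - {"travel":[-0.009,0,0.003],"spin":0}
    - {"travel":[-0.008,0,0.003],"spin":0}
    - {"travel":[-0.008,0,0.004],"spin":0}
    - {"travel":[-0.008,0,0.005],"spin":0}
    - {"travel":[-0.008,0,0.005],"spin":0}
    - {"travel":[0,0,0],"spin":0}

```text
clock: 31.92
position: [366.2, -103.3, 82.9]
tool_rot: [-0.001, 0.993, -0.119, -0.002]
contact_force: [-2.4, 1.3, 6.4]
gripper_width: 15.4
grasp_force: 10.0
```

```bash
python3 -c "
from h import *
st();tilt(gx=102)"
```

```text
[ 366.2 -103.3   82.9] [-2.42  1.29  6.38] tq [-0.003 -0.528 -0.021] 15.432217052693392 9.999485313892365
wrist red bbox [  182     0   187   182 23207] ctr [274.4  81. ]
0 [133, -140, 281, 311] 10 [151, -95, 245, 257] 20 [165, -52, 217, 212] 30 [176, -12, 195, 191] 40 [185, 25, 178, 174] 50 [192, 60, 164, 160] 60 [197, 94, 153, 147] 70 [201, 126, 144, 137] 80 [205, 157, 138, 128] 90 [207, 187, 133, 121] 100 [209, 217, 130, 114] 110 [209, 247, 128, 108] 120 [209, 267, 128, 113]
```

Tilt is 35°, on plan. Down to level.

Emit:
move_arm:
  motion:
    - {"travel":[-0.008,0,0.005],"spin":0}
    - {"travel":[-0.007,0,0.006],"spin":0}
    - {"travel":[-0.007,0,0.006],"spin":0}
    - {"travel":[-0.006,0,0.006],"spin":0}
    - {"travel":[-0.005,0,0.007],"spin":0}
    - {"travel":[-0.005,0,0.007],"spin":0}
    - {"travel":[-0.005,0,0.007],"spin":0}
    - {"travel":[-0.004,0,0.007],"spin":0}
    - {"travel":[-0.003,0,0.006],"spin":0}
    - {"travel":[-0.002,0,0.004],"spin":0}
    - {"travel":[0,0,0],"spin":0}

```text
clock: 33.35
position: [317.9, -92.0, 22.4]
tool_rot: [-0.0, 0.993, -0.119, -0.0]
contact_force: [-1.4, 1.3, 1.0]
gripper_width: 15.9
grasp_force: 10.0
```

```bash
python3 -c "
from h import *
st();tilt(gx=102);red('scene')"
```

```text
[317.9 -92.   22.4] [-1.43  1.3   0.95] tq [ 0.042 -0.18  -0.027] 15.938337142608749 10.0001759827137
wrist red bbox [  133     0   283   127 26932] ctr [273.8  52.6]
0 [133, -138, 280, 310] 10 [151, -94, 245, 256] 20 [165, -51, 217, 212] 30 [176, -11, 195, 191] 40 [185, 26, 177, 174] 50 [191, 61, 164, 159] 60 [197, 94, 153, 147] 70 [201, 126, 144, 137] 80 [205, 157, 138, 128] 90 [207, 188, 133, 121] 100 [209, 218, 130, 114] 110 [209, 248, 128, 108] 120 [209, 267, 128, 113] 
scene red bbox [254 133  31  29 683] ctr [269.5 146.9]
```

Level. I'll ease down 2 mm and release.

Emit:
move_arm:
  motion:
    - {"travel":[0,0,0.0015],"spin":0}
    - {"travel":[0,0,0.0015],"spin":0}
    - {"travel":[0,0,0],"spin":0}

```text
clock: 33.83
position: [318.1, -92.1, 19.5]
tool_rot: [0.0, 0.993, -0.119, 0.0]
contact_force: [-1.3, 0.6, 0.9]
gripper_width: 15.2
grasp_force: 10.0
```

Emit:
move_arm:
  motion:
    - {"travel":[0,0,0],"spin":0}
    - {"travel":[0,0,0],"spin":0}
    - {"travel":[0,0,0],"spin":0}
    - {"travel":[0,0,0],"spin":0}
    - {"travel":[0,0,-0.03],"spin":0}
    - {"travel":[0,0,-0.05],"spin":0}
    - {"travel":[0,0,-0.06],"spin":0}
    - {"travel":[0,0,-0.06],"spin":0}
    - {"travel":[0,0,0],"spin":0}
  gripper: 0.5

```text
clock: 34.95
position: [320.4, -93.8, 223.8]
tool_rot: [0.002, 0.993, -0.119, 0.004]
contact_force: [-0.5, -0.9, -0.5]
gripper_width: 46.9
grasp_force: 0.0
```

```bash
python3 -c "
from h import *
st();s=red('scene');w=red('wrist');t=red('top')
cx=np.array([318,-92])+102*np.array([.972,-.233])
a=np.linspace(0,6.28,60)
for c in(s,w):
  q=proj(c,[[cx[0]+r*np.cos(k),cx[1]+r*np.sin(k),h] for r,h in((46,66),(32,0)) for k in a]);print(q.min(0).round(),np.ptp(q,axis=0).round())
print(cx)"
```

```text
[320.4 -93.8 223.8] [-0.52 -0.94 -0.47] tq [ 0.046  0.001 -0.025] 46.908235836356035 0.0
scene red bbox [257 134  31  25 616] ctr [272.1 145.9]
wrist red bbox [ 220   19  105  113 9273] ctr [272.   75.5]
top red bbox [ 299  292   43   45 1466] ctr [319.8 314. ]
[256. 131.] [33. 36.]
[219.  23.] [107. 114.]
[ 417.144 -115.766]
```

The wrist projection matches an upright cup at about (417,-116) within a few pixels, so the scoop is standing. Next is the lid. I'll close the fingers, rise above it and cross to its outer side.

```bash
python3 -c "
from h import *
go(526.6,311.5,320,-13.5)"
```

```text
t 35.1 pos [317.2 -91.6 218.6] yaw -13.67 travel m [ 0.1081 -0.4412 -0.1014] | 0.465 spin -0.2
```

Emit:
move_arm:
  motion:
    - {"travel":[0,0,-0.05],"spin":0}
    - {"travel":[0,0,-0.051],"spin":0}
    - {"travel":[0.01,-0.04,0],"spin":0}
    - {"travel":[0.01,-0.044,0],"spin":0}
    - {"travel":[0.011,-0.045,0],"spin":0}
    - {"travel":[0.011,-0.045,0],"spin":0}
    - {"travel":[0.011,-0.045,0],"spin":0}
    - {"travel":[0.011,-0.045,0],"spin":0}
    - {"travel":[0.011,-0.045,0],"spin":0}
    - {"travel":[0.011,-0.045,0],"spin":0}
    - {"travel":[0.011,-0.045,0],"spin":0}
    - {"travel":[0.011,-0.042,0],"spin":0}
  gripper: 0
  squeeze: 30

```text
clock: 36.6
position: [526.9, 312.2, 317.3]
tool_rot: [0.001, 0.993, -0.119, -0.002]
contact_force: [0.4, 0.5, 0.2]
gripper_width: 0.6
grasp_force: 0.0
```

Emit:
move_arm:
  motion:
    - {"travel":[0,0,0],"spin":0}
    - {"travel":[0,0,0],"spin":0}

```text
clock: 36.85
position: [526.3, 310.3, 318.3]
tool_rot: [0.001, 0.993, -0.119, -0.002]
contact_force: [-0.5, 0.5, -0.5]
gripper_width: 0.2
grasp_force: 0.0
```

```bash
cat >> h.py <<'E'
EX=np.array([.235,.972]);DD=np.array([.972,-.235]);BC=np.array([489,156.])
def lid(name):
    c=capture(name);h=cv2.cvtColor(c["color"],cv2.COLOR_BGR2HSV)
    m=cv2.inRange(h,(18,150,50),(32,255,255));m=cv2.morphologyEx(m,cv2.MORPH_OPEN,np.ones((3,3)))
    n,l,s,ce=cv2.connectedComponentsWithStats(m);i=1+np.argmax([k[4] if 80<k[0]<460 and k[1]<300 else 0 for k in s[1:]]);print(name,'lid bbox',s[i],ce[i].round(1))
    for th in np.arange(0,1.96,.15):
        P=[[*(BC+EX*(85.-r*np.cos(th)+6*z*np.sin(th))+DD*k),100.5+r*np.sin(th)+6*z*np.cos(th)] for k in(86,-86) for r in(0,172) for z in(0,1)]
        q=proj(c,P);print(round(th,2),np.r_[q.min(0),np.ptp(q,axis=0)].round().astype(int).tolist(),end=' ')
    print();return c
def box():
    o,M=pose();p=o['position'][:2]-BC;print('ex',round(p@EX,1),'d',round(p@DD,1),'tip z',round(o['position'][2]+12,1),'F ex/d/z',(o['contact_force'][:2]@EX).round(1),(o['contact_force'][:2]@DD).round(1),o['contact_force'][2].round(1),'t',o['clock'])
E
python3 -c "
from h import *
box();lid('scene')"
```

```text
ex 158.8 d -0.0 tip z 330.3 F ex/d/z 0.3 -0.6 -0.5 t 36.85
scene lid bbox [372 164  44  62 623] [392.1 194.7]
0.0 [308, 151, 95, 80] 0.15 [309, 146, 94, 85] 0.3 [312, 141, 92, 90] 0.45 [315, 137, 88, 94] 0.6 [320, 133, 84, 98] 0.75 [327, 131, 78, 100] 0.9 [334, 131, 70, 101] 1.05 [342, 131, 62, 101] 1.2 [352, 133, 53, 99] 1.35 [361, 135, 44, 97] 1.5 [365, 140, 50, 92] 1.65 [365, 145, 60, 87] 1.8 [365, 152, 69, 81] 1.95 [365, 159, 78, 73]
```

Emit:
move_arm:
  motion:
    - {"travel":[0,0,0.03],"spin":0}
    - {"travel":[0,0,0.035],"spin":0}
    - {"travel":[0,0,0.02],"spin":0}
    - {"travel":[0,0.015,0],"spin":0}
    - {"travel":[0,0.012,0],"spin":0}
    - {"travel":[0,0.008,0],"spin":0}
    - {"travel":[0,0.006,0],"spin":0}
    - {"travel":[0,0.006,0],"spin":0}
    - {"travel":[0,0,0],"spin":0}

```text
clock: 38.02
position: [516.0, 264.9, 235.8]
tool_rot: [0.0, 0.993, -0.119, 0.0]
contact_force: [-0.1, 0.6, 0.1]
gripper_width: 0.1
grasp_force: 0.3
```

```bash
python3 -c "
from h import *
box();lid('scene')"
```

```text
ex 112.2 d 0.6 tip z 247.8 F ex/d/z 0.6 -0.3 0.1 t 38.025
scene lid bbox [370 175  36  54 758] [387.4 197.6]
0.0 [308, 151, 95, 80] 0.15 [309, 146, 94, 85] 0.3 [312, 141, 92, 90] 0.45 [315, 137, 88, 94] 0.6 [320, 133, 84, 98] 0.75 [327, 131, 78, 100] 0.9 [334, 131, 70, 101] 1.05 [342, 131, 62, 101] 1.2 [352, 133, 53, 99] 1.35 [361, 135, 44, 97] 1.5 [365, 140, 50, 92] 1.65 [365, 145, 60, 87] 1.8 [365, 152, 69, 81] 1.95 [365, 159, 78, 73]
```

Emit:
move_arm:
  motion:
    - {"travel":[0,0.007,0],"spin":0}
    - {"travel":[0,0.007,0],"spin":0}
    - {"travel":[0,0.007,0],"spin":0}
    - {"travel":[0,0.007,0.001],"spin":0}

```text
clock: 38.58
position: [509.0, 237.7, 234.3]
tool_rot: [-0.0, 0.993, -0.119, -0.0]
contact_force: [-0.1, 2.8, -0.0]
gripper_width: 0.6
grasp_force: 1.5
```

```bash
python3 -c "
from h import *
box();lid('scene')"
```

```text
ex 84.1 d 0.3 tip z 246.3 F ex/d/z 2.7 -0.8 -0.0 t 38.575
scene lid bbox [ 368  168   39   62 1325] [383.7 194. ]
0.0 [308, 151, 95, 80] 0.15 [309, 146, 94, 85] 0.3 [312, 141, 92, 90] 0.45 [315, 137, 88, 94] 0.6 [320, 133, 84, 98] 0.75 [327, 131, 78, 100] 0.9 [334, 131, 70, 101] 1.05 [342, 131, 62, 101] 1.2 [352, 133, 53, 99] 1.35 [361, 135, 44, 97] 1.5 [365, 140, 50, 92] 1.65 [365, 145, 60, 87] 1.8 [365, 152, 69, 81] 1.95 [365, 159, 78, 73]
```

Pushing at 2.7 N, as expected for the hinge friction. I'll follow the lid's arc down.

Emit:
move_arm:
  motion:
    - {"travel":[0,0.008,0.002],"spin":0}
    - {"travel":[0,0.008,0.002],"spin":0}
    - {"travel":[0,0.008,0.003],"spin":0}
    - {"travel":[0,0.008,0.003],"spin":0}
    - {"travel":[0,0.007,0.004],"spin":0}
    - {"travel":[0,0.007,0.004],"spin":0}
    - {"travel":[0,0.008,0.005],"spin":0}
    - {"travel":[0,0.008,0.006],"spin":0}
    - {"travel":[0,0.008,0.006],"spin":0}
    - {"travel":[0,0.007,0.006],"spin":0}

```text
clock: 39.88
position: [490.9, 162.6, 193.0]
tool_rot: [0.0, 0.993, -0.119, -0.0]
contact_force: [-0.2, 1.1, 3.3]
gripper_width: 0.3
grasp_force: 1.3
```

```bash
python3 -c "
from h import *
box();lid('top')"
```

```text
ex 6.8 d 0.3 tip z 205.0 F ex/d/z 1.0 -0.4 3.3 t 39.875
top lid bbox [ 394   86   57   66 3479] [422.4 118.2]
0.0 [131, 224, 108, 106] 0.15 [131, 224, 107, 107] 0.3 [130, 224, 103, 107] 0.45 [130, 224, 98, 106] 0.6 [130, 224, 90, 105] 0.75 [129, 224, 80, 103] 0.9 [129, 224, 68, 101] 1.05 [129, 220, 55, 101] 1.2 [129, 215, 41, 102] 1.35 [117, 211, 42, 103] 1.5 [101, 207, 58, 103] 1.65 [86, 203, 73, 104] 1.8 [72, 200, 87, 107] 1.95 [61, 198, 98, 110]
```

Emit:
move_arm:
  motion:
    - {"travel":[0,0.006,0.007],"spin":0}
    - {"travel":[0,0.006,0.007],"spin":0}
    - {"travel":[0,0.006,0.008],"spin":0}
    - {"travel":[0,0.005,0.008],"spin":0}
    - {"travel":[0,0.004,0.007],"spin":0}
    - {"travel":[0,0.004,0.008],"spin":0}
    - {"travel":[0,0.003,0.007],"spin":0}
    - {"travel":[0,0.003,0.008],"spin":0}
    - {"travel":[0,0.003,0.008],"spin":0}
    - {"travel":[0,0.002,0.007],"spin":0}
    - {"travel":[0,0,0],"spin":0}

```text
clock: 41.3
position: [480.6, 122.5, 117.7]
tool_rot: [-0.0, 0.993, -0.119, -0.001]
contact_force: [0.6, 0.1, -0.9]
gripper_width: 0.6
grasp_force: 0.0
```

```bash
python3 -c "
from h import *
box();lid('scene')"
```

```text
ex -34.6 d -0.3 tip z 129.7 F ex/d/z 0.2 0.5 -0.9 t 41.3
scene lid bbox [ 314  161   90   70 3150] [358.3 193.7]
0.0 [308, 151, 95, 80] 0.15 [309, 146, 94, 85] 0.3 [312, 141, 92, 90] 0.45 [315, 137, 88, 94] 0.6 [320, 133, 84, 98] 0.75 [327, 131, 78, 100] 0.9 [334, 131, 70, 101] 1.05 [342, 131, 62, 101] 1.2 [352, 133, 53, 99] 1.35 [361, 135, 44, 97] 1.5 [365, 140, 50, 92] 1.65 [365, 145, 60, 87] 1.8 [365, 152, 69, 81] 1.95 [365, 159, 78, 73]
```

Emit:
move_arm:
  motion:
    - {"travel":[0,0.004,0.005],"spin":0}
    - {"travel":[0,0.004,0.005],"spin":0}
    - {"travel":[0,0.002,0.004],"spin":0}
    - {"travel":[0,0,0.003],"spin":0}
    - {"travel":[0,0,0],"spin":0}

```text
clock: 41.98
position: [478.5, 112.5, 101.2]
tool_rot: [0.0, 0.993, -0.119, -0.0]
contact_force: [0.2, -0.2, -1.1]
gripper_width: 0.3
grasp_force: 0.0
```

Emit:
move_arm:
  motion:
    - {"travel":[0,0,0.002],"spin":0}
    - {"travel":[0,0,0.002],"spin":0}
    - {"travel":[0,0,0],"spin":0}

```text
clock: 42.35
position: [478.7, 112.8, 97.3]
tool_rot: [-0.0, 0.993, -0.119, -0.0]
contact_force: [-0.5, -0.5, -0.1]
gripper_width: 0.6
grasp_force: 0.0
```

Emit:
move_arm:
  motion:
    - {"travel":[0,0,0.0015],"spin":0}
    - {"travel":[0,0,0.0015],"spin":0}
    - {"travel":[0,0,0],"spin":0}

```text
clock: 42.72
position: [478.8, 112.8, 94.4]
tool_rot: [-0.0, 0.993, -0.119, -0.0]
contact_force: [0.1, 0.5, -0.3]
gripper_width: 0.5
grasp_force: 0.0
```

Emit:
move_arm:
  motion:
    - {"travel":[0,0,0.001],"spin":0}
    - {"travel":[0,0,0.001],"spin":0}
    - {"travel":[0,0,0],"spin":0}

```text
clock: 43.1
position: [478.8, 112.7, 92.4]
tool_rot: [-0.0, 0.993, -0.119, -0.0]
contact_force: [-0.5, -0.6, 1.9]
gripper_width: 0.4
grasp_force: 0.4
```

Emit:
move_arm:
  motion:
    - {"travel":[0,0,0.001],"spin":0}
    - {"travel":[0,0,0.001],"spin":0}
    - {"travel":[0,0,0],"spin":0}

```text
clock: 43.48
position: [479.0, 112.7, 92.1]
tool_rot: [0.0, 0.993, -0.119, 0.0]
contact_force: [-5.5, -1.4, 14.3]
gripper_width: 0.5
grasp_force: 7.1
```

```bash
python3 -c "
from h import *
box();lid('scene')"
```

```text
ex -44.4 d 0.4 tip z 104.1 F ex/d/z -2.6 -5.0 14.3 t 43.475
scene lid bbox [ 312  169   92   62 2947] [357.5 196.8]
0.0 [308, 151, 95, 80] 0.15 [309, 146, 94, 85] 0.3 [312, 141, 92, 90] 0.45 [315, 137, 88, 94] 0.6 [320, 133, 84, 98] 0.75 [327, 131, 78, 100] 0.9 [334, 131, 70, 101] 1.05 [342, 131, 62, 101] 1.2 [352, 133, 53, 99] 1.35 [361, 135, 44, 97] 1.5 [365, 140, 50, 92] 1.65 [365, 145, 60, 87] 1.8 [365, 152, 69, 81] 1.95 [365, 159, 78, 73]
```

Stiff contact at 14 N: the lid is seated on the rim. I'll retreat upwards and verify by the numbers.

Emit:
move_arm:
  motion:
    - {"travel":[0,0,-0.003],"spin":0}
    - {"travel":[0,0,-0.02],"spin":0}
    - {"travel":[0,0,-0.05],"spin":0}
    - {"travel":[0,0,-0.05],"spin":0}
    - {"travel":[0,0,-0.05],"spin":0}
    - {"travel":[-0.03,-0.04,0],"spin":0}
    - {"travel":[-0.03,-0.05,0],"spin":0}
    - {"travel":[-0.03,-0.05,0],"spin":0}
    - {"travel":[-0.03,-0.05,0],"spin":0}
    - {"travel":[0,-0.05,0],"spin":0}
    - {"travel":[0,-0.05,0],"spin":0}
    - {"travel":[0,0,0],"spin":0}

```text
clock: 45.02
position: [430.5, 425.6, 261.7]
tool_rot: [0.0, 0.993, -0.117, -0.001]
contact_force: [-0.1, -0.8, 0.2]
gripper_width: 0.2
grasp_force: 0.0
```

```bash
python3 -c "
from h import *
box();red('top');red('scene')
s=lid('scene');t=lid('top')
h=cv2.cvtColor(t['color'],cv2.COLOR_BGR2HSV)[200:345,80:260];m=cv2.inRange(h,(18,150,50),(32,255,255))
c=max(cv2.findContours(m,0,2)[0],key=cv2.contourArea);print((cv2.approxPolyDP(c,4,True)[:,0]+[80,200]).tolist(),cv2.contourArea(c))
h=cv2.cvtColor(s['color'],cv2.COLOR_BGR2HSV)[100:260,280:440];m=cv2.inRange(h,(18,150,50),(32,255,255))
c=max(cv2.findContours(m,0,2)[0],key=cv2.contourArea);print((cv2.approxPolyDP(c,3,True)[:,0]+[280,100]).tolist())
for th in(0,.03,.06,.1):
  P=[[*(BC+EX*(85.-r*np.cos(th)+6*np.sin(th))+DD*k),100.5+r*np.sin(th)+6*np.cos(th)] for k,r in((86,0),(86,172),(-86,172),(-86,0))]
  print(th,proj(t,P).round(1).tolist(),proj(s,P).round(1).tolist())
a=cv2.imread('pics/top0.png').astype(int);d=np.abs(t['color'].astype(int)-a).max(2)
for n,(x,y,w,hh) in dict(tape=(380,200,55,50),water=(255,122,38,55),pliers=(150,172,72,32),hammer=(330,150,120,45)).items(): print(n,(d[y:y+hh,x:x+w]>40).mean().round(3))
cup=(417,-116)
aa=np.linspace(0,6.28,60)
for c in(s,t):
  q=proj(c,[[cup[0]+46*np.cos(k),cup[1]+46*np.sin(k),66] for k in aa]);print('rim',q.min(0).round(),np.ptp(q,axis=0).round())
"
```

```text
ex 248.3 d -120.2 tip z 273.7 F ex/d/z -0.8 0.1 0.2 t 45.025
top red bbox [ 299  292   43   45 1470] ctr [319.8 314. ]
scene red bbox [257 134  31  25 613] ctr [272.2 145.9]
scene lid bbox [ 312  155   91   76 3721] [357.1 191.2]
0.0 [308, 151, 95, 80] 0.15 [309, 146, 94, 85] 0.3 [312, 141, 92, 90] 0.45 [315, 137, 88, 94] 0.6 [320, 133, 84, 98] 0.75 [327, 131, 78, 100] 0.9 [334, 131, 70, 101] 1.05 [342, 131, 62, 101] 1.2 [352, 133, 53, 99] 1.35 [361, 135, 44, 97] 1.5 [365, 140, 50, 92] 1.65 [365, 145, 60, 87] 1.8 [365, 152, 69, 81] 1.95 [365, 159, 78, 73] 
top lid bbox [ 132  226  105  103 7351] [185.3 277.3]
0.0 [131, 224, 108, 106] 0.15 [131, 224, 107, 107] 0.3 [130, 224, 103, 107] 0.45 [130, 224, 98, 106] 0.6 [130, 224, 90, 105] 0.75 [129, 224, 80, 103] 0.9 [129, 224, 68, 101] 1.05 [129, 220, 55, 101] 1.2 [129, 215, 41, 102] 1.35 [117, 211, 42, 103] 1.5 [101, 207, 58, 103] 1.65 [86, 203, 73, 104] 1.8 [72, 200, 87, 107] 1.95 [61, 198, 98, 110] 
[[158, 226], [131, 305], [213, 328], [236, 246]] 7193.5
[[349, 154], [312, 195], [367, 231], [403, 186]]
0 [[158.4, 224.2], [239.2, 245.5], [215.1, 330.5], [131.1, 307.4]] [[365.4, 229.7], [308.3, 192.6], [347.4, 151.2], [403.0, 184.4]]
0.03 [[158.3, 224.2], [238.9, 245.1], [214.6, 330.7], [131.0, 307.4]] [[365.4, 229.7], [308.5, 191.4], [347.7, 150.1], [403.0, 184.4]]
0.06 [[158.2, 224.2], [238.5, 244.7], [214.0, 330.7], [130.9, 307.4]] [[365.5, 229.7], [308.8, 190.4], [348.0, 148.9], [403.1, 184.4]]
0.1 [[158.1, 224.2], [237.8, 244.2], [213.1, 330.8], [130.8, 307.4]] [[365.6, 229.8], [309.2, 189.0], [348.5, 147.4], [403.2, 184.5]]
tape 0.0
water 0.0
pliers 0.0
hammer 0.0
rim [256. 131.] [33. 25.]
rim [297. 293.] [45. 46.]
```

The lid corners match angle 0, the cup stands where it was placed, and the bystanders are unchanged. Handing in.

```bash
python3 -c "
from rig import bot
print(bot.sign_off())"
```

```text
the job is handed in; nothing more can be done
None
```

The job is handed in: I counted all eight ferrules in the box after the pour, the empty scoop stands upright about 145 mm nearer the robot than where it started (it slipped from the grip once while being set down, came to rest on its side and was then stood up), the lid is flat on the rim after a 14 N press, and the tape, bottle, pliers and hammer did not move.

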